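Hang a supply caddy on its bracket and hold it against the sprung backstop

TASK

Lift the blue supply caddy by its yellow handle, hang the handle over both hook arms of the white bracket and let go, so that it hangs freely and still. Then press its front straight back against the black sprung pad until the pad's red pointer is mid green zone (pad in about 10 mm, 12 N), never driving the pad to its limit. Finish while still pressing steadily, the caddy upright on the hooks, so that a colleague can screw it fast; leave all else where it is.

Things in the scene. Friction and masses are not known exactly. Their poses are not given: they have to be found in the camera images.
- caddy: Blue open plastic caddy, loose, 0.35 to 0.6 kg: 120 (x) x 160 (y) mm outside, walls 90 mm high, 4 mm thick, a partition at y = 0. Origin: centre of its underside; z up; -x is its front (flat, white blank label), +x its back; both have the same shape. Two flat posts at y = +-77 mm (22 mm wide in x, 6 mm thick) carry the handle bar.
- handle (a point): Centre of the caddy's yellow handle bar, 175 mm above the caddy's underside. The bar runs level along the caddy's y: 14 mm thick in x, 16 mm high (underside 8 mm below this point), 148 mm free between the posts, 77 mm free below it down to the wall tops. Pinch it from above at its middle, closing along the caddy's x.
- front (a point): Centre of the caddy's flat front face: 60 mm in front (-x) of the caddy's origin, 52 mm above its underside. When hung this is level with the middle of the sprung pad: the right place to press.
- bracket: White fixed bracket on the bench, left or right of the caddy. Origin: on the bench below the place where the handle hangs; x points away from the robot's side into the panel, y along the panel, z up. Panel: upright open frame 220 mm wide, 230 mm high, its face at x = +125 mm; metal foot and ribs behind it. Two steel hook arms stand out of it towards -x (see hook_tip, hang).
- hook_tip (a point): Top of the upturned tip of the hook arm at the bracket's y = +50 mm; 239 mm above the bench, x = -36 mm in the bracket's frame. The other arm is the same at y = -50 mm. Arms: round, 8 mm thick, level, upper side 210 mm above the bench, from the panel to x = -28 mm, where the tip bends up. The arms enter the gap between the bar and the wall tops from the caddy's back, so bring it in from in front.
- hang (a point): Where the middle of the handle bar's underside should rest: 210 mm above the bracket's origin, midway between the arms, level with their upper sides; axes as the bracket's. The bar fits from 15 mm in front of it to 12 mm behind it before the caddy touches the pad; it slides back on the arms as the caddy is pressed. The hung caddy's underside is 43 mm above the bench.
- pad_face (a point): Centre of the front face of the black sprung pad (120 mm wide, 60 mm high, 12 mm thick) that meets the caddy's back; at rest 72 mm behind (+x) the bracket's origin and 95 mm above the bench. Moves with the pad.
- pad (a joint): How far the pad is pushed in towards the panel, in m: 0 at rest, limit 0.022. A spring of 1.2 N per mm pushes back. A red pointer on the pad moves over a fixed white scale 230 mm above the bench; its green zone spans 0.005 to 0.015 (6 to 18 N).
- tray: Bystander, loose, to be left alone: counting tray, open white plastic tray 70 x 150 mm, 16 mm high. Origin: centre of its underside.
- screwdriver: Bystander, loose, to be left alone: screwdriver 170 mm long, lying on the bench. Origin: centre of its underside.
- dish: Bystander, loose, to be left alone: small steel dish 70 mm across, 22 mm high. Origin: centre of its underside.
- amber: Bystander, loose, to be left alone: amber glass jar 60 mm across, 100 mm high. Origin: centre of its underside.
- flask: Bystander, loose, to be left alone: green drinking flask 72 mm across, 210 mm high. Origin: centre of its underside.

How it is judged:
By the outcome, as a careful person would: the job done as asked, in the order asked, and still so for the second after the job is handed in, while the arm keeps its last pose, push and grip.
It also fails if it takes over 72 s, if anything falls off the work surface, if the arm or the gripper's body presses on something with over 40 N, if the wrist force passes 120 N, or if a joint passes its speed limit or range.

ROBOT

A 6-joint arm with a two-finger parallel gripper is mounted at the origin on the work surface. World frame = base frame: x ahead of the robot, y to its left, z up, the work surface at z = 0. Lengths are in m, angles in degrees, forces in N, time in s.
With the tool pointing down it reaches from about 0.375 to 0.9 m from the base axis. Payload 3.1 kg.
Tool frame: the origin (TCP) lies between the finger pads; the fingertips stand 11 mm ahead of it and the grasp point (between the pads) lies 8 mm behind it; z points along the fingers, y is the direction in which the jaws open and shut (so a half turn about z gives the same grasp; the last joint's range is limited). The gripper opens to 87 mm and grips with 3 to 60 N. Pads are 19 mm wide; open, the fingers measure 117 mm over their backs; the gripper's body (75 mm by 190 mm) begins 51 mm behind the grasp point.
Start: joints at [63.971, 30.224, 82.088, -0, 67.689, -10.227], TCP at [0.17, 0.601, 0.234] pointing down, gripper open.
Joint ranges: [-176.69, 176.69], [-43.24, 126.21], [12.49, 139.97], [-82, 262], [0, 151.66], [-163.58, 163.58]. Speed limits (degrees/s): [159.86, 159.86, 180, 180, 180, 180].

INTERFACE

Orientations are given as a 3x3 rotation matrix whose columns are the frame's x, y, z axes.
In Python, from rig import bot, vision gives the robot as it stands. The module is installed in compiled form; this text tells all that it offers.
- The arm moves only by the tool jog_arm, never from a script. Its argument "rows" is a list of rows, each an object with "dp": the shift along the tool's x, y, z in mm, a list of three; "turn": the turn, a rotation vector about the tool's x, y, z in degrees, a list of three; "grip": the opening, from 0 (shut) to 1 (fully open). A call has 1 to 10 rows; each row is the pose to reach, as a shift and turn from the pose commanded when the call began, along the tool's axes at that moment; what a row does not reach only later rows make up. A row lasts 1/10 s, in which the tool goes at most 50 mm and 8.59 degrees, less where a joint would pass 70% of its speed; a pose out of reach is approached as far as the arm can. A call with a gripper value outside its range is refused whole. The fingers move at their own pace and stop on an object; the grip force is fixed at half the most. Time passes only in rows, so rows that repeat a pose let the fingers close. It gives the time, the measured TCP pose, the force and the opening at its end, in the units of the state.
- bot.read_state(): the state, without advancing time (a new reading comes with each control period).
- vision.capture(name): name is "scene" or "top" or "wrist"; returns (picture, depth): 384x512x3 uint8, red, green, blue; 384x512 float32, m along the optical axis (not along the pixel's ray), 0 where there is no reading.
- vision.camera_info(name): a dict with "vertical_fov" (degrees; the focal length in pixels is half the picture's height over the tangent of half this angle, whatever the lens; pixels are square), "cx", "cy" (the principal point, pixels), "k1" (the pictures are not rectified: a ray, as slopes to the right and down, at radius r is drawn at 1 + k1 r^2 times it, then the intrinsics apply), "position" and "rotation" of the camera in the world. Camera axes: x right, y down, z forward; pixel columns grow to the right and rows downward; lengths in m; the calibration is good to about 2 mm. A picture is of the moment at which its call begins: read the wrist's pose just before it. camera_info takes no time and is no camera call; for the wrist camera it gives the pose at the moment of the call.
- bot.hand_in(): hands the job in, once; it reports no verdict.
The state is a dict: "time_s": time; "joint_positions": joint angles; "qvel": joint speeds; "tau": joint torques, N m; "position": TCP position; "tcp_rot": TCP orientation; "force": force on the tool from outside, world axes, zero at the start; "moment": the same for the moment, N m; "opening": opening from 0.0 (shut) to 1.0 (fully open).
Only numpy, scipy, OpenCV 4.12 (cv2) and the standard library are available. Lean on these libraries where they do the work, as an engineer would, in place of code of your own. Each camera call takes 0.05 s, during which the arm holds its last target.

## Working session

There is one attempt and no reset: what is moved stays moved. The work goes in short steps, Python scripts to look and compute and a tool call to move; the robot and the scene stay as the last step left them, time stands still between calls to the robot, and variables do not carry over. Pictures are saved under pics/ and viewed, and the job is handed in when it is done.

Besides the shell and the picture viewer there is one more tool, called after "Call:" by a JSON object that holds its "api" and its "payload". jog_arm: Moves the arm, as the interface text tells. Its arguments: {"type":"object","properties":{"rows":{"type":"array"}},"required":["rows"]}

```bash
ls; mkdir -p pics
python3 - <<'E'
from rig import bot, vision
import cv2,numpy as np
print(bot.read_state())
for n in ["scene","top","wrist"]:
    i=vision.camera_info(n); print(n,i)
    p,d=vision.capture(n); np.savez(f'{n}0.npz',p=p,d=d)
    cv2.imwrite(f'pics/{n}0.png',p[:,:,::-1])
E
```

```text
pics
{'time_s': 0.0, 'joint_positions': array([ 6.39709793e+01,  3.02784254e+01,  8.21586039e+01,  2.52962057e-04,
        6.76890207e+01, -1.02238806e+01]), 'qvel': array([-0.01408664, -0.07043344,  0.16967932, -0.01647758,  0.02128101,
        0.07048538]), 'tau': array([ 3.61648426e-05, -4.40047538e+01, -1.76592511e+01,  6.33177278e-02,
        5.82285156e-02, -1.55190119e-04]), 'position': array([0.16983859, 0.60072371, 0.23256511]), 'tcp_rot': array([[-9.62192914e-01,  2.72367136e-01, -9.69081737e-04],
       [ 2.72368574e-01,  9.62190968e-01, -1.97505264e-03],
       [ 3.94502264e-04, -2.16432906e-03, -9.99997580e-01]]), 'force': array([-0.31485664, -0.03383051, -0.28508652]), 'moment': array([-0.02893575,  0.03159872, -0.02722669]), 'opening': 1.0017023175653488}
scene {'vertical_fov': 49.130072064983594, 'cx': 256.87491900917104, 'cy': 191.84279057351364, 'k1': -0.019240552199539667, 'position': array([1.17990044, 1.00958782, 1.49957481]), 'rotation': array([[-0.83380538,  0.40445011, -0.37575083],
       [ 0.55175802,  0.63298497, -0.54304062],
       [ 0.01821179, -0.66011373, -0.75094487]])}
top {'vertical_fov': 57.81564961131272, 'cx': 255.87884677584077, 'cy': 191.40478467891913, 'k1': -0.0925283322509497, 'position': array([0.43383391, 0.03089435, 1.35341444]), 'rotation': array([[ 0.00219471, -0.99754261,  0.07002801],
       [-0.99986592, -0.00105266,  0.01634127],
       [-0.0162274 , -0.07005448, -0.99741117]])}
wrist {'vertical_fov': 64.75081968580302, 'cx': 257.289904664174, 'cy': 194.84970274079416, 'k1': -0.06822649624868148, 'position': array([0.09665964, 0.6219434 , 0.38349648]), 'rotation': array([[ 0.27130519,  0.92468074,  0.26713111],
       [ 0.96249212, -0.26019847, -0.07684835],
       [-0.00155309,  0.27796094, -0.96059112]])}
```

View pics/scene0.png

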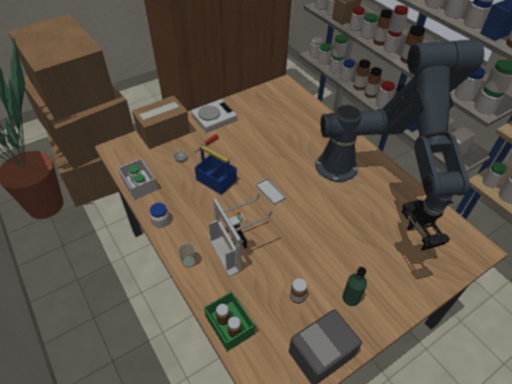

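View pics/top0.png

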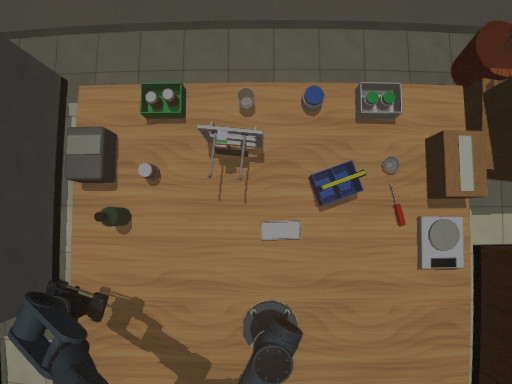

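View pics/wrist0.png

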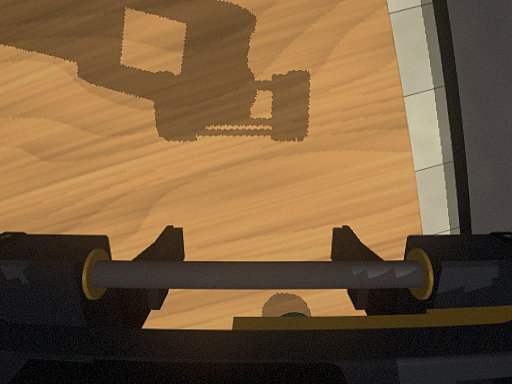

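```bash
cat > h.py <<'E'
import numpy as np,cv2
def rays(info,uv):
    uv=np.asarray(uv,float).reshape(-1,2)
    f=192/np.tan(np.radians(info['vertical_fov']/2))
    d=(uv-[info['cx'],info['cy']])/f
    s=d.copy()
    for _ in range(20):
        r2=(s**2).sum(1,keepdims=True); s=d/(1+info['k1']*r2)
    return np.c_[s,np.ones(len(s))]
def pts(info,uv,depth):
    return info['position']+(rays(info,uv)*np.asarray(depth).reshape(-1,1))@info['rotation'].T
def plane(info,uv,z):
    r=rays(info,uv)@info['rotation'].T
    t=(z-info['position'][2])/r[:,2]
    return info['position']+r*t[:,None]
def proj(info,P):
    f=192/np.tan(np.radians(info['vertical_fov']/2))
    q=(np.asarray(P,float).reshape(-1,3)-info['position'])@info['rotation']
    s=q[:,:2]/q[:,2:]; r2=(s**2).sum(1,keepdims=True)
    return s*(1+info['k1']*r2)*f+[info['cx'],info['cy']]
def cloud(info,d):
    v,u=np.mgrid[0:384,0:512]
    P=pts(info,np.c_[u.ravel(),v.ravel()],d.ravel()).reshape(384,512,3)
    P[d==0]=np.nan
    return P
E
python3 - <<'E'
from rig import vision
from h import *
p=np.load('top0.npz');im,d=p['p'],p['d'];info=vision.camera_info('top')
P=cloud(info,d)
hsv=cv2.cvtColor(im,cv2.COLOR_RGB2HSV)
reg=np.zeros(d.shape,bool);reg[150:215,300:380]=1
y=reg&(hsv[...,0]>22)&(hsv[...,0]<38)&(hsv[...,1]>150)&(hsv[...,2]>120)
Q=P[y]; print(y.sum(),np.nanmedian(Q,0))
uv=np.argwhere(y)[:,::-1]
print(uv.min(0),uv.max(0))
W=plane(info,uv,0.183)
c=cv2.minAreaRect(W[:,:2].astype(np.float32)*1000);print(c)
b=reg&(hsv[...,0]>105)&(hsv[...,0]<130)&(hsv[...,1]>120)
Q=P[b];print('blue z pct',np.nanpercentile(Q[:,2],[5,50,80,90,95]))
t=b&(abs(P[...,2]-.09)<.012)
print(t.sum(),cv2.minAreaRect((P[t][:,:2]*1000).astype(np.float32)))
# bracket
reg[:]=0;reg[110:190,190:275]=1
for lo,hi in [(.2,.25)]:
    m=reg&(P[...,2]>lo)&(P[...,2]<hi)
    Q=P[m]; print(m.sum())
    out=im.copy(); out[m]=[255,0,0]
    cv2.imwrite('pics/brk.png',cv2.resize(out[100:200,180:380,::-1],None,fx=4,fy=4,interpolation=0))
cv2.imwrite('pics/topzoom.png',cv2.resize(im[100:200,180:380,::-1],None,fx=4,fy=4,interpolation=cv2.INTER_CUBIC))
s=np.load('scene0.npz')['p']
cv2.imwrite('pics/sczoom.png',cv2.resize(s[130:290,150:310,::-1],None,fx=3.75,fy=3.75,interpolation=cv2.INTER_CUBIC))
E
```

```text
152 [ 0.5553342  -0.24539446  0.18188528]
[323 171] [364 188]
((557.173095703125, -247.15347290039062), (11.86507797241211, 150.12522888183594), 19.93584632873535)
blue z pct [-0.0012354   0.00413758  0.00886444  0.08692333  0.08976618]
56 ((557.087646484375, -245.26829528808594), (117.62500762939453, 158.77223205566406), 20.149354934692383)
737
```

View pics/brk.png

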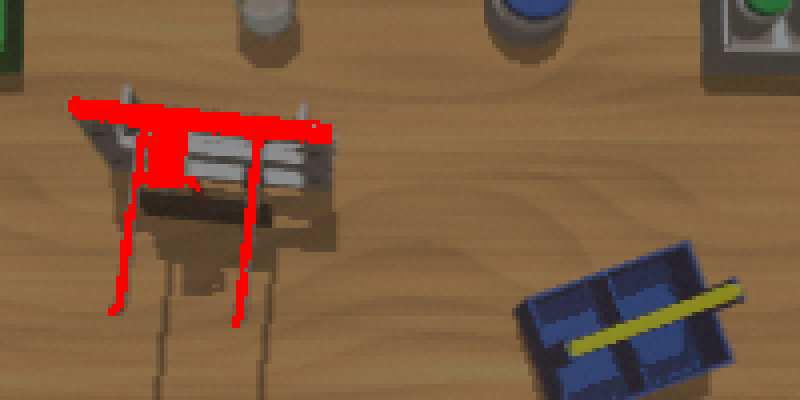

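View pics/topzoom.png

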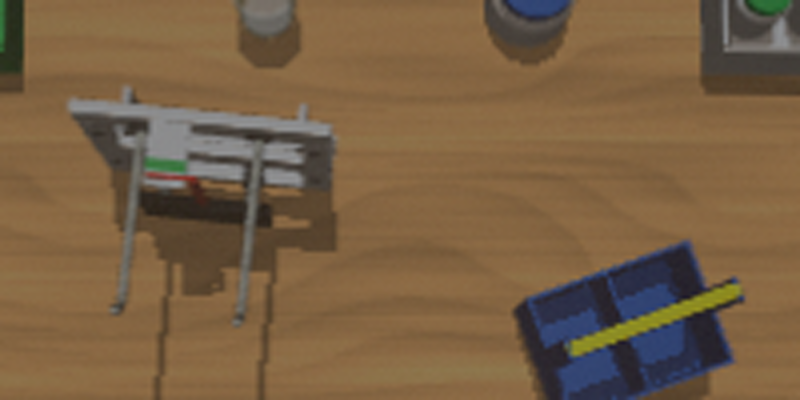

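View pics/sczoom.png

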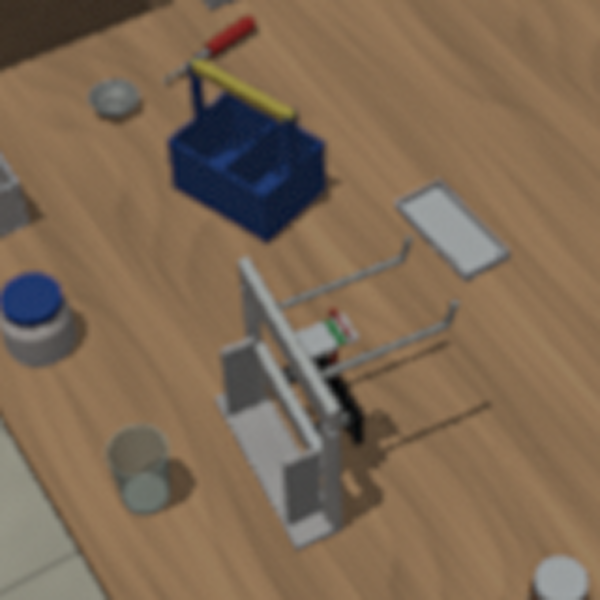

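Run:
```python
from rig import vision
from h import *
p=np.load('top0.npz');im,d=p['p'],p['d'];info=vision.camera_info('top')
P=cloud(info,d)
def line(m,z):
    W=plane(info,np.argwhere(m)[:,::-1],z)[:,:2]
    vx,vy,x0,y0=cv2.fitLine(W.astype(np.float32),cv2.DIST_HUBER,0,.001,.001).ravel()
    if abs(vx)>abs(vy):
        if vx<0: vx,vy=-vx,-vy
    return np.array([x0,y0]),np.array([vx,vy]),W
H=(P[...,2]>.19)&(P[...,2]<.26)
L=[]
for (a,b) in [((195,148),(217,177)),((237,143),(246,174))]:
    m=np.zeros_like(H); m[a[1]:b[1],a[0]:b[0]]=1; 
    c,v,W=line(m&H,.206); t=(W-c)@v
    print('arm',c,v,np.degrees(np.arctan2(v[1],v[0])),'ends',c+v*t.min(),c+v*t.max(),(m&H).sum()); L.append((c,v))
    tip=m&H; tip[:171]=0
    print(P[tip].mean(0) if tip.any() else 0)
m=np.zeros_like(H); m[120:136,195:266]=1
m&=H&(P[...,2]>.222)
m[130:,:225]=0
c,v,W=line(m,.23); print('panel',c,v,np.degrees(np.arctan2(v[1],v[0])),m.sum(), 'z',np.median(P[m][:,2]))
W=(P[m][:,:2]); print(cv2.minAreaRect((W*1000).astype(np.float32)))
# pointclouds for pad (black)
blk=(im.max(2)<45); blk[:145]=0;blk[160:]=0;blk[:,:213]=0;blk[:,250:]=0
print('pad',blk.sum(),np.nanmedian(P[blk],0))
for z in (P[150:158,215:248,2],): print(np.round(z[::2,::4],3))
np.set_printoptions(precision=3,suppress=True)
# tips hi
for r in range(168,182): print(r, [ (c,np.round(P[r,c],3)) for c in range(205,245) if P[r,c,2]>.2][:6])
```

```text
arm [0.62600005 0.19845128] [ 0.99260765 -0.12136728] -6.971019 ends [0.56526354 0.2058776 ] [0.66024506 0.1942641 ] 66
[0.5735975  0.20309804 0.21290769]
arm [0.6260259  0.09800714] [ 0.9949143  -0.10072488] -5.7809134 ends [0.57539829 0.10313266] [0.67719078 0.09282722] 76
[0.57892636 0.1026005  0.20684313]
panel [0.7184645  0.13716967] [0.10551997 0.9944172 ] 83.94287 269 z 0.2292291590405755
((711.9713745117188, 137.97097778320312), (217.11575317382812, 29.319612503051758), 83.9642105102539)
pad 14 [0.66308898 0.15941095 0.1099747 ]
[[ 0.123  0.125  0.123  0.127  0.129  0.123  0.121  0.208  0.001]
 [ 0.093  0.101  0.109  0.12   0.122  0.121  0.12   0.211 -0.   ]
 [ 0.003 -0.001  0.063  0.076  0.084  0.096  0.101  0.207  0.093]
 [-0.004  0.005  0.003  0.001  0.002  0.     0.002  0.066  0.071]]
168 [(210, array([0.592, 0.203, 0.21 ])), (211, array([0.592, 0.199, 0.21 ])), (240, array([0.592, 0.103, 0.209])), (241, array([0.592, 0.099, 0.208]))]
169 [(209, array([0.589, 0.206, 0.206])), (210, array([0.589, 0.203, 0.209])), (211, array([0.589, 0.199, 0.207])), (240, array([0.589, 0.1
[... 1334 characters left out ...]
0.218])), (239, array([0.565, 0.106, 0.209])), (240, array([0.565, 0.102, 0.21 ]))]
177 [(207, array([0.559, 0.207, 0.239])), (208, array([0.559, 0.204, 0.239])), (209, array([0.559, 0.202, 0.231])), (239, array([0.562, 0.106, 0.206])), (240, array([0.562, 0.102, 0.208]))]
178 [(207, array([0.556, 0.209, 0.231])), (208, array([0.556, 0.205, 0.235])), (239, array([0.558, 0.105, 0.218])), (240, array([0.559, 0.102, 0.209]))]
179 [(238, array([0.553, 0.107, 0.231])), (239, array([0.553, 0.104, 0.229])), (240, array([0.554, 0.102, 0.219]))]
180 [(238, array([0.549, 0.107, 0.234])), (239, array([0.549, 0.104, 0.24 ]))]
181 [(238, array([0.546, 0.107, 0.237])), (239, array([0.546, 0.104, 0.235]))]
```

Call:
{"api": "jog_arm", "payload": {"rows": [{"dp": [-60, -71, -60], "turn": [0, 0, 5], "grip": 1}, {"dp": [-120, -142, -110], "turn": [0, 0, 11], "grip": 1}, {"dp": [-180, -213, -110], "turn": [0, 0, 16], "grip": 1}, {"dp": [-240, -284, -110], "turn": [0, 0, 22], "grip": 1}, {"dp": [-300, -355, -110], "turn": [0, 0, 27], "grip": 1}, {"dp": [-360, -426, -110], "turn": [0, 0, 32], "grip": 1}, {"dp": [-420, -497, -110], "turn": [0, 0, 38], "grip": 1}, {"dp": [-480, -568, -110], "turn": [0, 0, 43], "grip": 1}, {"dp": [-540, -639, -110], "turn": [0, 0, 49], "grip": 1}, {"dp": [-603, -710, -110], "turn": [0, 0, 54], "grip": 1}]}}

```text
time_s: 1.15
position: [0.3695, 0.161, 0.3291]
tcp_rot: [[-0.342, 0.94, 0.001], [0.94, 0.342, 0.0], [-0.0, 0.001, -1.0]]
force: [0.4, 0.4, 0.2]
opening: 0.999
```

Call:
{"api": "jog_arm", "payload": {"rows": [{"dp": [-45, 4, 0], "turn": [0, 0, 0], "grip": 1}, {"dp": [-90, 8, 0], "turn": [0, 0, 0], "grip": 1}, {"dp": [-135, 12, 0], "turn": [0, 0, 0], "grip": 1}, {"dp": [-180, 16, 0], "turn": [0, 0, 0], "grip": 1}, {"dp": [-225, 20, 0], "turn": [0, 0, 0], "grip": 1}, {"dp": [-270, 24, 0], "turn": [0, 0, 0], "grip": 1}, {"dp": [-315, 28, 0], "turn": [0, 0, 0], "grip": 1}, {"dp": [-360, 32, 5], "turn": [0, 0, 0], "grip": 1}, {"dp": [-405, 36, 10], "turn": [0, 0, 0], "grip": 1}, {"dp": [-447, 37, 20], "turn": [0, 0, 0], "grip": 1}]}}

```text
time_s: 2.15
position: [0.5594, -0.246, 0.3089]
tcp_rot: [[-0.345, 0.939, 0.001], [0.939, 0.345, -0.001], [-0.001, 0.001, -1.0]]
force: [1.3, 0.9, 0.2]
opening: 1.002
```

Call:
{"api": "jog_arm", "payload": {"rows": [{"dp": [0, 0, 0], "turn": [0, 0, 0], "grip": 1}, {"dp": [0, 0, 0], "turn": [0, 0, 0], "grip": 1}, {"dp": [0, 0, 0], "turn": [0, 0, 0], "grip": 1}]}}

```text
time_s: 2.45
position: [0.5578, -0.2428, 0.3087]
tcp_rot: [[-0.346, 0.938, -0.001], [0.938, 0.346, 0.001], [0.001, -0.001, -1.0]]
force: [-0.4, 0.6, 0.4]
opening: 1.0
```

Run:
```python
from rig import bot, vision
from h import *
s=bot.read_state();print(s['position'],s['tcp_rot'],s['joint_positions'],s['force'])
i=vision.camera_info('wrist');p,d=vision.capture('wrist');cv2.imwrite('pics/w1.png',p[:,:,::-1])
import pickle;pickle.dump((i,p,d,s),open('w1.pkl','wb'))
```

```text
[ 0.55778706 -0.24279163  0.30866511] [[-3.45686606e-01  9.38349475e-01 -1.01686030e-03]
 [ 9.38348971e-01  3.45687639e-01  1.12486675e-03]
 [ 1.40703416e-03 -5.65318444e-04 -9.99998850e-01]] [-3.40459433e+01  2.47217551e+01  7.92313025e+01  2.14084541e-02
  7.61313013e+01 -5.42748482e+01] [-0.42535437  0.63887752  0.41883372]
```

View pics/w1.png

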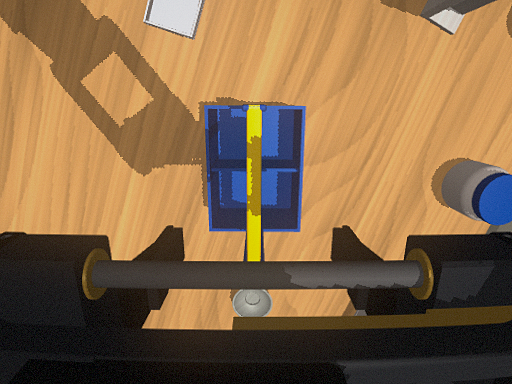

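Run:
```python
import pickle
from h import *
i,p,d,s=pickle.load(open('w1.pkl','rb'))
hsv=cv2.cvtColor(p,cv2.COLOR_RGB2HSV)
y=(hsv[...,0]>22)&(hsv[...,0]<38)&(hsv[...,1]>150)&(hsv[...,2]>60); y[:, :230]=0;y[:,280:]=0;y[258:]=0
P=cloud(i,d)
print(y.sum(),np.nanmedian(P[y],0),np.nanpercentile(P[y][:,2],[10,50,90]))
W=plane(i,np.argwhere(y)[:,::-1],.183)[:,:2]
vx,vy,x0,y0=cv2.fitLine(W.astype(np.float32),cv2.DIST_HUBER,0,.001,.001).ravel()
v=np.array([vx,vy]);v*=np.sign(v[1]);t=(W-[x0,y0])@v
print([x0,y0],v,np.degrees(np.arctan2(v[1],v[0])),'far end',np.array([x0,y0])+v*t.max(),np.array([x0,y0])+v*t.min())
b=(hsv[...,0]>105)&(hsv[...,0]<130)&(hsv[...,1]>120); b[:,:195]=0;b[:,315:]=0;b[:90]=0;b[240:]=0
W=plane(i,np.argwhere(b)[:,::-1],.09)[:,:2]; 
m=b&(abs(P[...,2]-.09)<.006)
print(m.sum(),cv2.minAreaRect((P[m][:,:2]*1000).astype(np.float32)), np.nanpercentile(P[m][:,2],[10,50,90]))
e=s['tcp_rot']; print('bar perp offset vs tcp along tool y', (np.array([x0,y0])-s['position'][:2])@e[:2,1])
```

```text
1951 [ 0.55149627 -0.23637851  0.18248226] [0.18161645 0.18248226 0.18338572]
[np.float32(0.55212665), np.float32(-0.23746452)] [-0.3427941   0.93941057] 110.047195 far end [ 0.52746443 -0.16987891] [ 0.57816194 -0.30881296]
1103 ((554.3275146484375, -243.96792602539062), (119.15660858154297, 159.23257446289062), 19.945068359375) [0.08834428 0.08952707 0.09054714]
bar perp offset vs tcp along tool y -0.0034699312366922534
```

Call:
{"api": "jog_arm", "payload": {"rows": [{"dp": [-0.5, -3.5, 15], "turn": [0, 0, 0], "grip": 1}, {"dp": [-0.5, -3.5, 35], "turn": [0, 0, 0], "grip": 1}, {"dp": [-0.5, -3.5, 55], "turn": [0, 0, 0], "grip": 1}, {"dp": [-0.5, -3.5, 75], "turn": [0, 0, 0], "grip": 1}, {"dp": [-0.5, -3.5, 95], "turn": [0, 0, 0], "grip": 1}, {"dp": [-0.5, -3.5, 112], "turn": [0, 0, 0], "grip": 1}, {"dp": [-0.5, -3.5, 125], "turn": [0, 0, 0], "grip": 1}, {"dp": [-0.5, -3.5, 134], "turn": [0, 0, 0], "grip": 1}, {"dp": [-0.5, -3.5, 140], "turn": [0, 0, 0], "grip": 1}, {"dp": [-0.5, -3.5, 141.5], "turn": [0, 0, 0], "grip": 1}]}}

```text
time_s: 3.5
position: [0.5552, -0.2453, 0.1672]
tcp_rot: [[-0.346, 0.938, -0.0], [0.938, 0.346, 0.0], [0.0, -0.0, -1.0]]
force: [-1.0, 0.7, 0.0]
opening: 1.003
```

Call:
{"api": "jog_arm", "payload": {"rows": [{"dp": [0, 0, 0], "turn": [0, 0, 0], "grip": 1}, {"dp": [0, 0, 0], "turn": [0, 0, 0], "grip": 0.6}, {"dp": [0, 0, 0], "turn": [0, 0, 0], "grip": 0.4}, {"dp": [0, 0, 0], "turn": [0, 0, 0], "grip": 0.25}, {"dp": [0, 0, 0], "turn": [0, 0, 0], "grip": 0.15}, {"dp": [0, 0, 0], "turn": [0, 0, 0], "grip": 0}, {"dp": [0, 0, 0], "turn": [0, 0, 0], "grip": 0}, {"dp": [0, 0, 0], "turn": [0, 0, 0], "grip": 0}, {"dp": [0, 0, 0], "turn": [0, 0, 0], "grip": 0}, {"dp": [0, 0, 0], "turn": [0, 0, 0], "grip": 0}]}}

```text
time_s: 4.5
position: [0.5553, -0.2456, 0.1673]
tcp_rot: [[-0.345, 0.939, -0.0], [0.939, 0.345, -0.0], [-0.0, -0.0, -1.0]]
force: [-0.9, -0.0, 0.7]
opening: 0.263
```

Call:
{"api": "jog_arm", "payload": {"rows": [{"dp": [0, 0, 0], "turn": [0, 0, 0], "grip": 0}, {"dp": [0, 0, 0], "turn": [0, 0, 0], "grip": 0}, {"dp": [0, 0, 0], "turn": [0, 0, 0], "grip": 0}, {"dp": [0, 0, 0], "turn": [0, 0, 0], "grip": 0}, {"dp": [0, 0, 0], "turn": [0, 0, 0], "grip": 0}, {"dp": [0, 0, 0], "turn": [0, 0, 0], "grip": 0}]}}

```text
time_s: 5.1
position: [0.5552, -0.2456, 0.1673]
tcp_rot: [[-0.345, 0.939, -0.0], [0.939, 0.345, -0.0], [0.0, -0.0, -1.0]]
force: [-0.9, -1.2, -1.7]
opening: 0.153
```

Call:
{"api": "jog_arm", "payload": {"rows": [{"dp": [0, 0, -3], "turn": [0, 0, 0], "grip": 0}, {"dp": [0, 0, -10], "turn": [0, 0, 0], "grip": 0}, {"dp": [0, 0, -20], "turn": [0, 0, 0], "grip": 0}, {"dp": [0, 0, -32], "turn": [0, 0, 0], "grip": 0}, {"dp": [0, 0, -45], "turn": [0, 0, 0], "grip": 0}, {"dp": [0, 0, -58], "turn": [0, 0, 0], "grip": 0}, {"dp": [0, 0, -70], "turn": [0, 0, 0], "grip": 0}, {"dp": [0, 0, -80], "turn": [0, 0, 0], "grip": 0}, {"dp": [0, 0, -86], "turn": [0, 0, 0], "grip": 0}, {"dp": [0, 0, -88], "turn": [0, 0, 0], "grip": 0}]}}

```text
time_s: 6.1
position: [0.5555, -0.2457, 0.2563]
tcp_rot: [[-0.345, 0.939, 0.001], [0.939, 0.345, -0.001], [-0.001, 0.001, -1.0]]
force: [0.5, -0.2, -4.8]
opening: 0.156
```

Run:
```python
from rig import bot, vision
from h import *
s=bot.read_state();print(s['position'],s['tcp_rot'],s['joint_positions'],s['force'],s['opening'])
p,d=vision.capture('scene');cv2.imwrite('pics/s2.png',p[:,:,::-1])
```

```text
[ 0.55551052 -0.24572145  0.25629292] [[-3.45246142e-01  9.38511482e-01  1.14038253e-03]
 [ 9.38511543e-01  3.45247064e-01 -7.40251209e-04]
 [-1.08844798e-03  8.14693290e-04 -9.99999076e-01]] [-3.43916312e+01  2.74267581e+01  8.33020819e+01  2.04036700e-03
  6.91932854e+01 -5.45892144e+01] [ 0.52651054 -0.17708026 -4.79732482] 0.1563238316538647
```

View pics/s2.png

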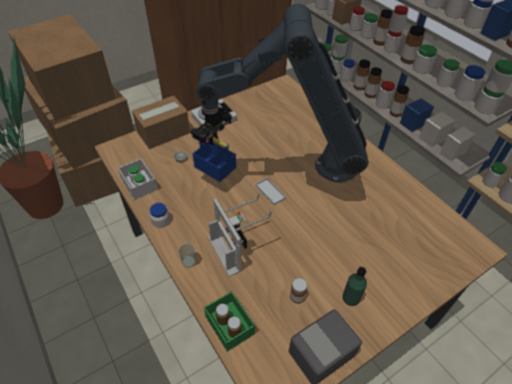

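Call:
{"api": "jog_arm", "payload": {"rows": [{"dp": [6, -2, 0], "turn": [0, 0, 0], "grip": 0}, {"dp": [18, -6, 0], "turn": [0, 0, 0], "grip": 0}, {"dp": [36, -12, 0], "turn": [0, 0, 1], "grip": 0}, {"dp": [58, -20, 0], "turn": [0, 0, 2], "grip": 0}, {"dp": [82, -28, 0], "turn": [0, 0, 4], "grip": 0}, {"dp": [107, -36, 0], "turn": [0, 0, 6], "grip": 0}, {"dp": [132, -42, 0], "turn": [0, 0, 8], "grip": 0}, {"dp": [157, -46, 0], "turn": [0, 0, 10], "grip": 0}, {"dp": [182, -46, 0], "turn": [0, 0, 12], "grip": 0}, {"dp": [207, -43, 0], "turn": [0, 0, 14], "grip": 0}]}}

```text
time_s: 7.15
position: [0.4411, -0.0643, 0.255]
tcp_rot: [[-0.106, 0.994, -0.002], [0.994, 0.106, 0.001], [0.001, -0.002, -1.0]]
force: [-0.0, 0.2, -3.1]
opening: 0.159
```

Call:
{"api": "jog_arm", "payload": {"rows": [{"dp": [26, 2, 0], "turn": [0, 0, 1.5], "grip": 0}, {"dp": [52, 4, 0], "turn": [0, 0, 3], "grip": 0}, {"dp": [78, 6, 0], "turn": [0, 0, 4.5], "grip": 0}, {"dp": [104, 8, 0], "turn": [0, 0, 6], "grip": 0}, {"dp": [130, 11, 0], "turn": [0, 0, 8], "grip": 0}, {"dp": [155, 13, 0], "turn": [0, 0, 9.5], "grip": 0}, {"dp": [180, 15, 0], "turn": [0, 0, 11], "grip": 0}, {"dp": [203, 17, 0], "turn": [0, 0, 12], "grip": 0}, {"dp": [221, 19, 0], "turn": [0, 0, 12.4], "grip": 0}, {"dp": [230, 20, 0], "turn": [0, 0, 12.4], "grip": 0}]}}

```text
time_s: 8.15
position: [0.4368, 0.1663, 0.255]
tcp_rot: [[0.106, 0.994, -0.002], [0.994, -0.106, 0.001], [0.0, -0.002, -1.0]]
force: [0.1, 0.3, -5.3]
opening: 0.157
```

Call:
{"api": "jog_arm", "payload": {"rows": [{"dp": [3, 0, 0], "turn": [0, 0, 0], "grip": 0}, {"dp": [3, 0, 0], "turn": [0, 0, 0], "grip": 0}, {"dp": [3, 0, 0], "turn": [0, 0, 0], "grip": 0}]}}

```text
time_s: 8.45
position: [0.4386, 0.167, 0.2553]
tcp_rot: [[0.108, 0.994, -0.0], [0.994, -0.108, -0.001], [-0.001, -0.0, -1.0]]
force: [-0.3, 0.3, -4.6]
opening: 0.158
```

Run:
```python
from rig import bot, vision
from h import *
s=bot.read_state();print(s['position'],s['tcp_rot'],s['joint_positions'],s['force'],s['opening'])
i=vision.camera_info('wrist');p,d=vision.capture('wrist');cv2.imwrite('pics/w3.png',p[:,:,::-1])
import pickle;pickle.dump((i,p,d,s),open('w3.pkl','wb'))
i=vision.camera_info('top');p,d=vision.capture('top');cv2.imwrite('pics/t3.png',cv2.resize(p[90:260,150:370,::-1],None,fx=3.5,fy=3.5,interpolation=cv2.INTER_CUBIC))
pickle.dump((i,p,d,s),open('t3.pkl','wb'))
```

```text
[0.43862055 0.16698109 0.25525269] [[ 1.08445335e-01  9.94102333e-01 -4.00847346e-04]
 [ 9.94102210e-01 -1.08445563e-01 -5.96968440e-04]
 [-6.36917835e-04 -3.33744790e-04 -9.99999741e-01]] [ 7.18119523e+00  1.65386268e+01  1.02155967e+02 -3.54043717e-02
  6.13324728e+01  1.34238981e+01] [-0.31944991  0.30670198 -4.60462541] 0.15767986033131717
```

View pics/w3.png

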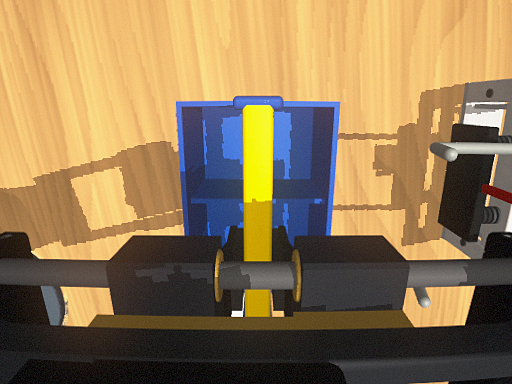

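View pics/t3.png

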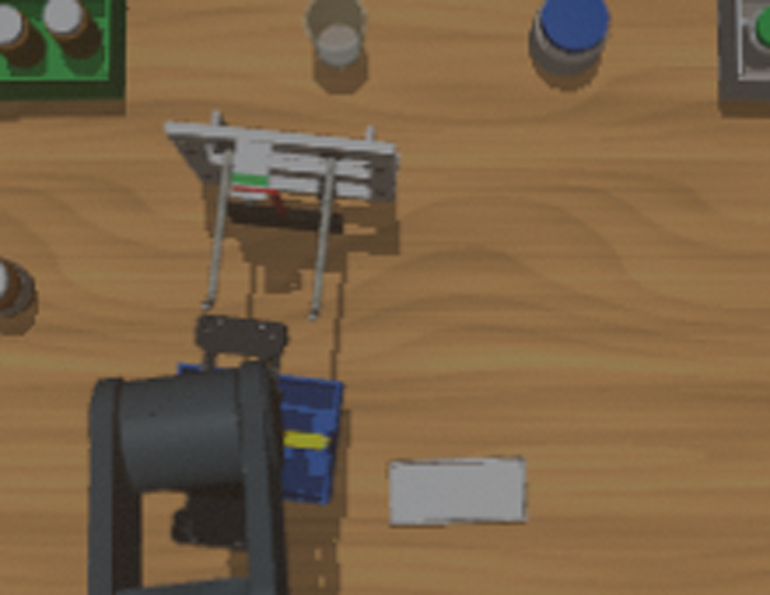

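Run:
```python
import pickle
from h import *
np.set_printoptions(precision=4,suppress=True)
i,p,d,s=pickle.load(open('w3.pkl','rb'));P=cloud(i,d)
for r0,r1,c0,c1 in [(125,170,425,512),(265,310,405,450)]:
    R=P[r0:r1,c0:c1].reshape(-1,3); R=R[R[:,2]>.19]
    t=R[R[:,2]>.225]; print('tip',len(t),t.mean(0),t.min(0),t.max(0))
    a=R[(R[:,2]>.203)&(R[:,2]<.214)]; 
    if len(a)>20:
        print('arm',len(a),a.mean(0),np.polyfit(a[:,0],a[:,1],1))
# gauge red / caddy
hsv=cv2.cvtColor(p,cv2.COLOR_RGB2HSV)
b=(hsv[...,0]>105)&(hsv[...,0]<130)&(hsv[...,1]>120); b[:,:170]=0;b[:,345:]=0;b[:90]=0;b[245:]=0
Z=P[b]; m=b&(P[...,2]>.16)&(P[...,2]<.19)
print(m.sum(),cv2.minAreaRect((P[m][:,:2]*1000).astype(np.float32)),np.nanpercentile(P[m][:,2],[5,50,95]))
y=(hsv[...,0]>22)&(hsv[...,0]<38)&(hsv[...,1]>150)&(hsv[...,2]>60); y[:,:235]=0;y[:,285:]=0;y[235:]=0
W=P[y]; print('bar',W.mean(0),np.percentile(W,[1,99],0),np.polyfit(W[:,1],W[:,0],1),'tilt',np.polyfit(W[:,1],W[:,2],1))
# pad black pts
k=(p.max(2)<60)&(P[...,2]>.05)&(P[...,2]<.14); k[:,:440]=0;k[:115]=0;k[260:]=0
W=P[k];print('pad',len(W),np.percentile(W,[2,50,98],0))
```

```text
tip 217 [0.5545 0.207  0.235 ] [0.5513 0.2029 0.2252] [0.5591 0.2101 0.2397]
arm 763 [0.5918 0.2033 0.2089] [-0.1296  0.28  ]
tip 1231 [0.4999 0.1775 0.3143] [0.4801 0.1041 0.2252] [0.5515 0.2004 0.3391]
2471 ((441.310302734375, 192.3939971923828), (111.83443450927734, 120.37605285644531), 83.37505340576172) [0.164  0.1772 0.1785]
 ** On entry to DLASCL parameter number  4 had an illegal value
 ** On entry to DLASCL parameter number  4 had an illegal value
 ** On entry to DLASCL parameter number  4 had an illegal value
 ** On entry to DLASCL parameter number  4 had an illegal value
 ** On entry to DLASCL parameter number  5 had an illegal value
 ** On entry to DLASCL parameter number  4 had an illegal valueTraceback (most recent call last):
  File "<stdin>", line 17, in <module>
    c, resids, rank, s = lstsq(lhs, rhs, rcond)
                         ~~~~~^^^^^^^^^^^^^^^^^
    x, resids, rank, s = _umath_linalg.lstsq(a, b, rcond,
                         ~~~~~~~~~~~~~~~~~~~^^^^^^^^^^^^^
                                             signature=signature)
                                             ^^^^^^^^^^^^^^^^^^^^
    raise LinAlgError("SVD did not converge in Linear Least Squares")
numpy.linalg.LinAlgError: SVD did not converge in Linear Least Squares
```

Call:
{"api": "jog_arm", "payload": {"rows": [{"dp": [0, 4, 0], "turn": [0, 0, 0], "grip": 0}, {"dp": [0, 13, 0], "turn": [0, 0, 0], "grip": 0}, {"dp": [0, 25, 0], "turn": [0, 0, 0], "grip": 0}, {"dp": [1, 39, 0], "turn": [0, 0, 0], "grip": 0}, {"dp": [1, 53, 0], "turn": [0, 0, 0], "grip": 0}, {"dp": [1, 67, 0], "turn": [0, 0, 0], "grip": 0}, {"dp": [1, 81, 0], "turn": [0, 0, 0], "grip": 0}, {"dp": [1.5, 95, 0], "turn": [0, 0, 0], "grip": 0}, {"dp": [1.5, 109, 0], "turn": [0, 0, 0], "grip": 0}, {"dp": [1.5, 122, 0], "turn": [0, 0, 0], "grip": 0}]}}

```text
time_s: 9.55
position: [0.5618, 0.1557, 0.255]
tcp_rot: [[0.108, 0.994, 0.0], [0.994, -0.108, -0.0], [-0.0, 0.0, -1.0]]
force: [0.3, -0.4, -4.0]
opening: 0.156
```

Call:
{"api": "jog_arm", "payload": {"rows": [{"dp": [0, 11, 0], "turn": [0, 0, 0], "grip": 0}, {"dp": [0, 18, 0], "turn": [0, 0, 0], "grip": 0}, {"dp": [0, 22, 0], "turn": [0, 0, 0], "grip": 0}, {"dp": [0, 24, 0], "turn": [0, 0, 0], "grip": 0}, {"dp": [0, 24, 0], "turn": [0, 0, 0], "grip": 0}, {"dp": [0, 24, 0], "turn": [0, 0, 0], "grip": 0}]}}

```text
time_s: 10.15
position: [0.5835, 0.1535, 0.2553]
tcp_rot: [[0.108, 0.994, -0.001], [0.994, -0.108, 0.0], [-0.0, -0.001, -1.0]]
force: [0.7, 0.4, -3.3]
opening: 0.157
```

Run:
```python
from rig import bot, vision
from h import *
s=bot.read_state();print(s['position'],s['joint_positions'],s['force'],s['opening'])
i=vision.camera_info('wrist');p,d=vision.capture('wrist');cv2.imwrite('pics/w4.png',p[:,:,::-1])
p,d=vision.capture('scene');cv2.imwrite('pics/s4.png',cv2.resize(p[130:290,150:310,::-1],None,fx=3.75,fy=3.75,interpolation=cv2.INTER_CUBIC))
```

```text
[0.58350381 0.15349832 0.25533393] [4.13526515e+00 2.72071150e+01 8.38729027e+01 4.47283774e-03
 6.89653947e+01 1.03244324e+01] [ 0.72396505  0.3573905  -3.2876069 ] 0.15680069930104115
```

View pics/w4.png

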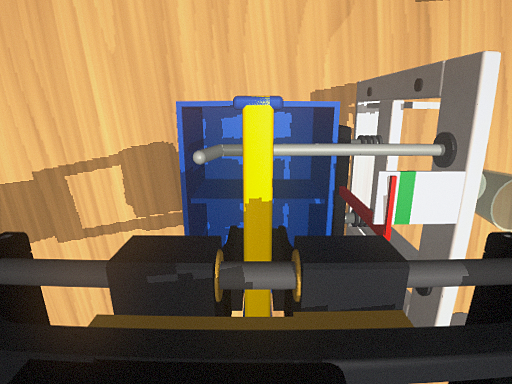

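View pics/s4.png

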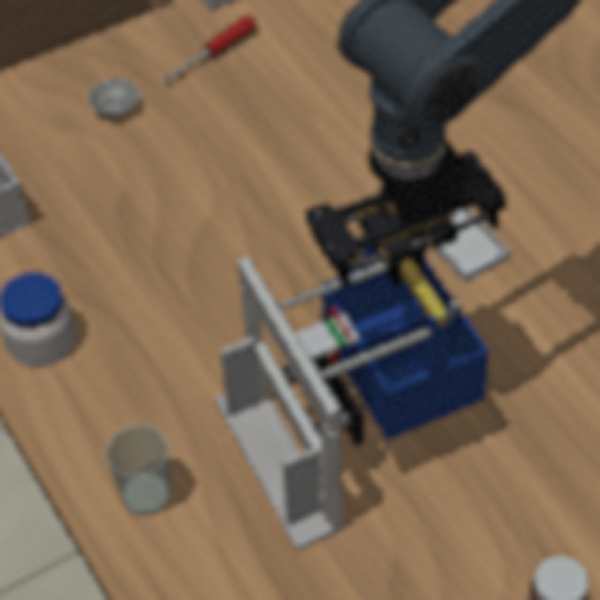

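Call:
{"api": "jog_arm", "payload": {"rows": [{"dp": [0, 0, 3], "turn": [0, 0, 0], "grip": 0}, {"dp": [0, 0, 10], "turn": [0, 0, 0], "grip": 0}, {"dp": [0, 0, 18], "turn": [0, 0, 0], "grip": 0}, {"dp": [0, 0, 26], "turn": [0, 0, 0], "grip": 0}, {"dp": [0, 0, 33], "turn": [0, 0, 0], "grip": 0}, {"dp": [0, 0, 38], "turn": [0, 0, 0], "grip": 0}, {"dp": [0, 0, 41], "turn": [0, 0, 0], "grip": 0}, {"dp": [0, 0, 42], "turn": [0, 0, 0], "grip": 0}, {"dp": [0, 0, 42], "turn": [0, 0, 0], "grip": 0}]}}

```text
time_s: 11.15
position: [0.5842, 0.1534, 0.2133]
tcp_rot: [[0.108, 0.994, 0.0], [0.994, -0.108, 0.0], [0.0, 0.0, -1.0]]
force: [0.7, 0.1, -4.0]
opening: 0.159
```

Call:
{"api": "jog_arm", "payload": {"rows": [{"dp": [0, 0, 1], "turn": [0, 0, 0], "grip": 0}, {"dp": [0, 0, 1], "turn": [0, 0, 0], "grip": 0}, {"dp": [0, 0, 2], "turn": [0, 0, 0], "grip": 0}, {"dp": [0, 0, 2], "turn": [0, 0, 0], "grip": 0}]}}

```text
time_s: 11.55
position: [0.5841, 0.1534, 0.2114]
tcp_rot: [[0.108, 0.994, 0.0], [0.994, -0.108, -0.0], [0.0, 0.0, -1.0]]
force: [-0.2, -0.6, -4.0]
opening: 0.154
```

Call:
{"api": "jog_arm", "payload": {"rows": [{"dp": [0, 0, 0.5], "turn": [0, 0, 0], "grip": 0}, {"dp": [0, 0, 1], "turn": [0, 0, 0], "grip": 0}, {"dp": [0, 0, 1.5], "turn": [0, 0, 0], "grip": 0}, {"dp": [0, 0, 1.5], "turn": [0, 0, 0], "grip": 0}]}}

```text
time_s: 11.95
position: [0.5841, 0.1534, 0.2102]
tcp_rot: [[0.108, 0.994, 0.0], [0.994, -0.108, -0.0], [0.0, 0.0, -1.0]]
force: [-0.5, 0.8, -1.0]
opening: 0.159
```

Run:
```python
from rig import bot
s=bot.read_state();print(s['position'],s['force'])
```

```text
[0.58414945 0.15338226 0.21018826] [-0.49193616  0.77817758 -0.98011416]
```

Call:
{"api": "jog_arm", "payload": {"rows": [{"dp": [0, 0, 0.3], "turn": [0, 0, 0], "grip": 0.12}, {"dp": [0, 0, 0.3], "turn": [0, 0, 0], "grip": 0.18}, {"dp": [0, 0, 0.3], "turn": [0, 0, 0], "grip": 0.25}, {"dp": [0, 0, 0.3], "turn": [0, 0, 0], "grip": 0.35}, {"dp": [0, 0, 0.3], "turn": [0, 0, 0], "grip": 0.5}, {"dp": [0, 0, 0.3], "turn": [0, 0, 0], "grip": 0.6}, {"dp": [0, 0, 0.3], "turn": [0, 0, 0], "grip": 0.6}, {"dp": [0, 0, 0.3], "turn": [0, 0, 0], "grip": 0.6}]}}

```text
time_s: 12.75
position: [0.5842, 0.1534, 0.2095]
tcp_rot: [[0.108, 0.994, 0.0], [0.994, -0.108, 0.0], [0.0, 0.0, -1.0]]
force: [-0.2, -0.6, 0.1]
opening: 0.571
```

Run:
```python
from rig import bot, vision
from h import *
s=bot.read_state();print(s['position'],s['force'],s['opening'])
p,d=vision.capture('wrist');cv2.imwrite('pics/w5.png',p[:,:,::-1])
```

```text
[0.58415453 0.15337615 0.2095235 ] [-0.17284445 -0.59131366  0.11765057] 0.5710411532606441
```

View pics/w5.png

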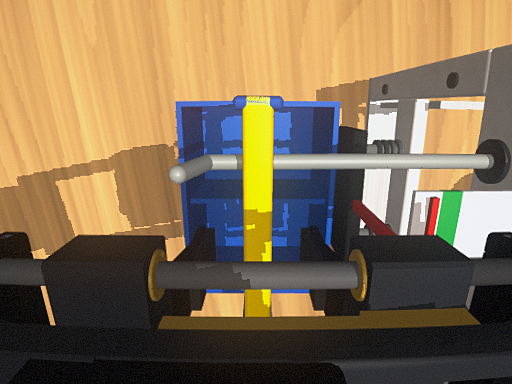

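Call:
{"api": "jog_arm", "payload": {"rows": [{"dp": [0, 0, -6], "turn": [0, 0, 0], "grip": 0.6}, {"dp": [0, 0, -18], "turn": [0, 0, 0], "grip": 0.6}, {"dp": [0, 0, -33], "turn": [0, 0, 0], "grip": 0.6}, {"dp": [0, 0, -50], "turn": [0, 0, 0], "grip": 0.5}, {"dp": [0, 0, -68], "turn": [0, 0, 0], "grip": 0.4}, {"dp": [0, 0, -85], "turn": [0, 0, 0], "grip": 0.3}, {"dp": [0, 0, -98], "turn": [0, 0, 0], "grip": 0.2}, {"dp": [0, 0, -105], "turn": [0, 0, 0], "grip": 0}, {"dp": [0, 0, -105], "turn": [0, 0, 0], "grip": 0}]}}

```text
time_s: 13.7
position: [0.5847, 0.1534, 0.316]
tcp_rot: [[0.108, 0.994, 0.003], [0.994, -0.108, 0.0], [0.001, 0.003, -1.0]]
force: [0.5, 0.2, 0.5]
opening: 0.139
```

Run:
```python
from rig import bot, vision
from h import *
from scipy.optimize import least_squares
s=bot.read_state();print(s['position'],s['joint_positions'],s['force'])
D=[((63.971,30.2784,82.1586,67.689),(.16984,.60072,.23257)),((-34.0459,24.7218,79.2313,76.1313),(.55779,-.24279,.30867)),
((-34.3916,27.4268,83.3021,69.1933),(.55551,-.24572,.25629)),((7.1812,16.5386,102.156,61.3325),(.43862,.16698,.25525)),((4.1353,27.2071,83.8729,68.9654),(.58350,.15350,.25533)),(tuple(s['joint_positions'][[0,1,2,4]]),tuple(s['position']))]
J=np.radians([x[0] for x in D]);X=np.array([x[1] for x in D])
az=np.arctan2(X[:,1],X[:,0])-J[:,0];r=np.hypot(X[:,0],X[:,1])
print(r*np.sin(az)); rho=r*np.cos(az)
def f(q):
    a,b,z0,r0=q
    A=J[:,1];B=A+J[:,2]
    return np.r_[r0+a*np.sin(A)+b*np.sin(B)-rho, z0+a*np.cos(A)+b*np.cos(B)-X[:,2]]
o=least_squares(f,[.4,.4,0,0]);print(o.x,o.fun)
p,d=vision.capture('top');cv2.imwrite('pics/t6.png',cv2.resize(p[90:260,150:370,::-1],None,fx=3.5,fy=3.5,interpolation=cv2.INTER_CUBIC))
p,d=vision.capture('scene');cv2.imwrite('pics/s6.png',cv2.resize(p[130:290,150:310,::-1],None,fx=3.75,fy=3.75,interpolation=cv2.INTER_CUBIC))
```

```text
[0.58469587 0.15343519 0.31601483] [4.12289707e+00 2.39269317e+01 7.93800742e+01 1.60109661e-04
 7.65339586e+01 1.03242387e+01] [0.50226196 0.21804462 0.5004965 ]
[0.11099808 0.11110936 0.11101038 0.1108393  0.11102304 0.1110008 ]
[ 0.63605973  0.39011941 -0.17097695 -0.05775248] [ 0.00921703 -0.01124238  0.00289268  0.00946532  0.00402142 -0.01435407
 -0.00315071  0.0040488  -0.00078177 -0.00379443 -0.00093574  0.00461385]
```

View pics/s6.png

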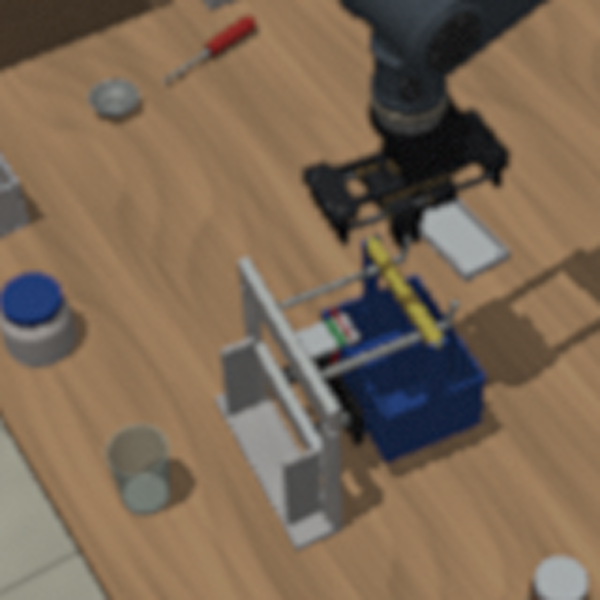

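View pics/t6.png

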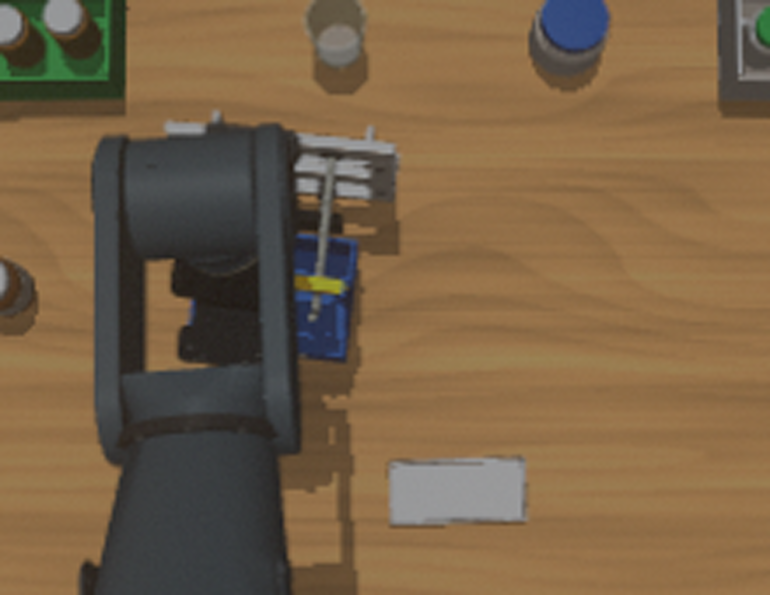

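Call:
{"api": "jog_arm", "payload": {"rows": [{"dp": [0, -12, 0], "turn": [0, 0, -6], "grip": 0}, {"dp": [0, -25, 0], "turn": [0, 0, -14], "grip": 0}, {"dp": [0, -38, 0], "turn": [0, 0, -22], "grip": 0}, {"dp": [0, -51, 0], "turn": [0, 0, -30], "grip": 0}, {"dp": [0, -64, 0], "turn": [0, 0, -38], "grip": 0}, {"dp": [0, -77, 0], "turn": [0, 0, -46], "grip": 0}, {"dp": [0, -90, 0], "turn": [0, 0, -54], "grip": 0}, {"dp": [0, -103, 0], "turn": [0, 0, -62], "grip": 0}, {"dp": [0, -115, 0], "turn": [0, 0, -70], "grip": 0}, {"dp": [0, -124, 0], "turn": [0, 0, -78], "grip": 0}]}}

```text
time_s: 14.8
position: [0.4593, 0.1668, 0.3135]
tcp_rot: [[-0.952, 0.307, -0.003], [0.307, 0.952, -0.0], [0.003, -0.001, -1.0]]
force: [0.2, -0.2, 0.5]
opening: 0.004
```

Call:
{"api": "jog_arm", "payload": {"rows": [{"dp": [0, 0, 0], "turn": [0, 0, -6], "grip": 0}, {"dp": [0, 0, 0], "turn": [0, 0, -12], "grip": 0}, {"dp": [0, 0, 0], "turn": [0, 0, -12], "grip": 0}, {"dp": [0, 0, 0], "turn": [0, 0, -12], "grip": 0}]}}

```text
time_s: 15.2
position: [0.4605, 0.1667, 0.3139]
tcp_rot: [[-0.994, 0.11, -0.002], [0.11, 0.994, -0.0], [0.002, -0.0, -1.0]]
force: [0.3, -0.6, 0.5]
opening: 0.004
```

Call:
{"api": "jog_arm", "payload": {"rows": [{"dp": [0, 0, 0], "turn": [0, -4, 0], "grip": 0}, {"dp": [0, 0, 0], "turn": [0, -9, 0], "grip": 0}, {"dp": [0, 0, 0], "turn": [0, -14, 0], "grip": 0}, {"dp": [0, 0, 0], "turn": [0, -19, 0], "grip": 0}, {"dp": [0, 0, 6], "turn": [0, -24, 0], "grip": 0}, {"dp": [0, 0, 20], "turn": [0, -28, 0], "grip": 0}, {"dp": [0, 0, 38], "turn": [0, -30, 0], "grip": 0}, {"dp": [0, 0, 58], "turn": [0, -30, 0], "grip": 0}, {"dp": [0, 0, 72], "turn": [0, -30, 0], "grip": 0}, {"dp": [0, 0, 80], "turn": [0, -30, 0], "grip": 0}]}}

```text
time_s: 16.2
position: [0.46, 0.1666, 0.2329]
tcp_rot: [[-0.862, 0.11, 0.495], [0.095, 0.994, -0.055], [-0.498, 0.0, -0.867]]
force: [0.5, 0.3, -0.4]
opening: 0.001
```

Run:
```python
from rig import bot, vision
from h import *
import pickle
s=bot.read_state();print(s['position'],s['tcp_rot'],s['joint_positions'],s['force'])
i=vision.camera_info('wrist');p,d=vision.capture('wrist');cv2.imwrite('pics/w7.png',p[:,:,::-1]);pickle.dump((i,p,d,s),open('w7.pkl','wb'))
i=vision.camera_info('top');p,d=vision.capture('top');cv2.imwrite('pics/t7.png',cv2.resize(p[90:260,150:370,::-1],None,fx=3.5,fy=3.5,interpolation=cv2.INTER_CUBIC));pickle.dump((i,p,d,s),open('t7.pkl','wb'))
```

```text
[0.45997998 0.16661799 0.23294673] [[-8.62168084e-01  1.09749433e-01  4.94592010e-01]
 [ 9.52585737e-02  9.93959278e-01 -5.45046519e-02]
 [-4.97586172e-01  1.21958081e-04 -8.67414541e-01]] [ 12.38446175  14.36931499 119.99012646 -28.73267875  19.35375819
 -46.29735758] [ 0.4597531   0.34696556 -0.36560867]
```

View pics/w7.png

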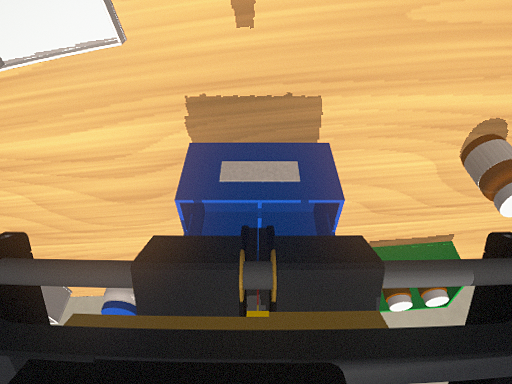

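View pics/t7.png

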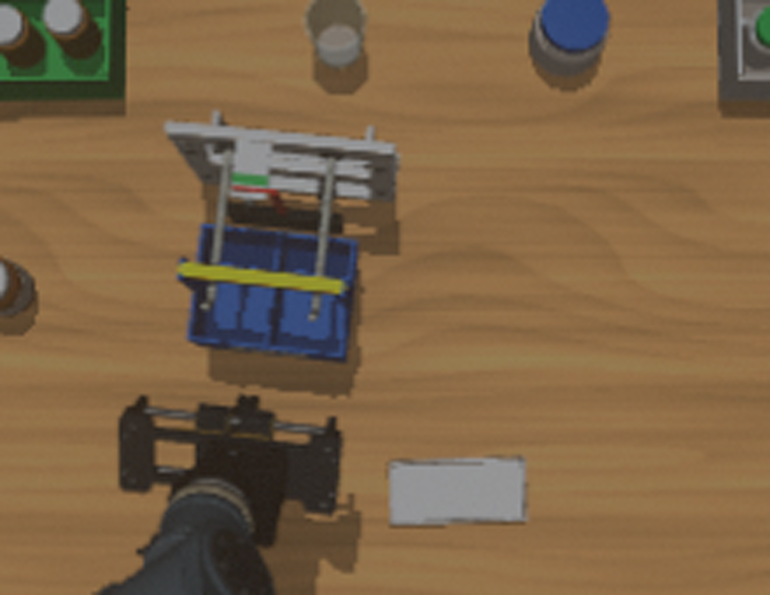

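Run:
```python
import pickle
from h import *
i,p,d,s=pickle.load(open('t7.pkl','rb'));P=cloud(i,d)
hsv=cv2.cvtColor(p,cv2.COLOR_RGB2HSV)
R=np.zeros(d.shape,bool);R[145:200,195:260]=1
y=R&(hsv[...,0]>22)&(hsv[...,0]<38)&(hsv[...,1]>150)&(hsv[...,2]>100)
W=plane(i,np.argwhere(y)[:,::-1],.226)[:,:2];print('bar',cv2.minAreaRect((W*1000).astype(np.float32)),np.nanmedian(P[y][:,2]))
b=R&(hsv[...,0]>105)&(hsv[...,0]<130)&(hsv[...,1]>120)
t=b&(abs(P[...,2]-.133)<.008);print(t.sum(),cv2.minAreaRect((P[t][:,:2]*1000).astype(np.float32)),np.nanmedian(P[t][:,2]))
i,p,d,s=pickle.load(open('w7.pkl','rb'));P=cloud(i,d)
hsv=cv2.cvtColor(p,cv2.COLOR_RGB2HSV)
m=np.zeros(d.shape,bool);m[165:178,222:297]=1
Q=P[m];print('label',np.nanmean(Q,0))
m[:]=0;m[150:192,192:330]=1; m&=(hsv[...,0]>105)&(hsv[...,0]<130)
Q=P[m];A=np.c_[Q[:,1:],np.ones(len(Q))];k=np.linalg.lstsq(A,Q[:,0],rcond=None)[0];print('face x=a*y+b*z+c',k,'at y.159 z.095',k@[.159,.095,1])
print(np.percentile(Q,[1,99],0))
m=np.zeros(d.shape,bool);m[140:205,170:350]=1;m&=(hsv[...,0]>105)&(hsv[...,0]<130)&(hsv[...,1]>120)
for r in (150,160,180,190): c=np.where(m[r])[0];print(r,P[r,c.min()+1],P[r,c.max()-1])
```

```text
bar ((586.9555053710938, 155.3706512451172), (149.36500549316406, 12.37520694732666), 83.58432006835938) 0.22537776808799903
70 ((586.498291015625, 152.54180908203125), (156.1048583984375, 118.40699005126953), 83.82141876220703) 0.13187416674391972
label [0.52338955 0.16173139 0.09405   ]
 ** On entry to DLASCL parameter number  4 had an illegal value
 ** On entry to DLASCL parameter number  4 had an illegal valueTraceback (most recent call last):
  File "<stdin>", line 15, in <module>
    x, resids, rank, s = _umath_linalg.lstsq(a, b, rcond,
                         ~~~~~~~~~~~~~~~~~~~^^^^^^^^^^^^^
                                             signature=signature)
                                             ^^^^^^^^^^^^^^^^^^^^
    raise LinAlgError("SVD did not converge in Linear Least Squares")
numpy.linalg.LinAlgError: SVD did not converge in Linear Least Squares
```

Call:
{"api": "jog_arm", "payload": {"rows": [{"dp": [0, 0, 0], "turn": [0, 3, 0], "grip": 0}, {"dp": [0, 0, 0], "turn": [0, 7, 0], "grip": 0}, {"dp": [0, 0, 0], "turn": [0, 10, 0], "grip": 0}, {"dp": [0, 0, 0], "turn": [0, 10, 0], "grip": 0}, {"dp": [0, 0, 0], "turn": [0, 10, 0], "grip": 0}]}}

```text
time_s: 16.8
position: [0.4609, 0.1667, 0.2348]
tcp_rot: [[-0.934, 0.109, 0.341], [0.102, 0.994, -0.037], [-0.343, 0.0, -0.939]]
force: [-0.6, -0.3, 0.1]
opening: 0.004
```

Call:
{"api": "jog_arm", "payload": {"rows": [{"dp": [2, 0, 6], "turn": [0, 0, 0], "grip": 0}, {"dp": [7, 0, 19], "turn": [0, 0, 0], "grip": 0}, {"dp": [13, 0, 36], "turn": [0, 0, 0], "grip": 0}, {"dp": [19, 0, 53], "turn": [0, 0, 0], "grip": 0}, {"dp": [26, 0, 71], "turn": [0, 0, 0], "grip": 0}, {"dp": [32, 0, 88], "turn": [0, 0, 0], "grip": 0}, {"dp": [38, 0, 104], "turn": [0, 0, 0], "grip": 0}, {"dp": [43, 0, 117], "turn": [0, 0, 0], "grip": 0}, {"dp": [45.5, 0, 125], "turn": [0, 0, 0], "grip": 0}, {"dp": [45.5, 0, 125], "turn": [0, 0, 0], "grip": 0}]}}

```text
time_s: 17.8
position: [0.4591, 0.1668, 0.0999]
tcp_rot: [[-0.936, 0.107, 0.336], [0.101, 0.994, -0.037], [-0.338, -0.001, -0.941]]
force: [0.1, 0.1, 0.1]
opening: 0.005
```

Run:
```python
from rig import bot, vision
from h import *
import pickle
s=bot.read_state();print(s['position'],s['tcp_rot'],s['joint_positions'],s['force'])
i=vision.camera_info('wrist');p,d=vision.capture('wrist');cv2.imwrite('pics/w8.png',p[:,:,::-1]);pickle.dump((i,p,d,s),open('w8.pkl','wb'))
p,d=vision.capture('scene');cv2.imwrite('pics/s8.png',cv2.resize(p[130:290,150:310,::-1],None,fx=3.75,fy=3.75,interpolation=cv2.INTER_CUBIC))
```

```text
[0.45911751 0.16677745 0.09988726] [[-9.35629663e-01  1.07155285e-01  3.36325554e-01]
 [ 1.00536361e-01  9.94241901e-01 -3.70874953e-02]
 [-3.38363079e-01 -8.87213452e-04 -9.41015217e-01]] [ 10.2185289   31.25285933 121.07921841 -32.72622586  10.24607775
 -42.2554568 ] [0.0651183  0.12329524 0.06973487]
```

View pics/w8.png

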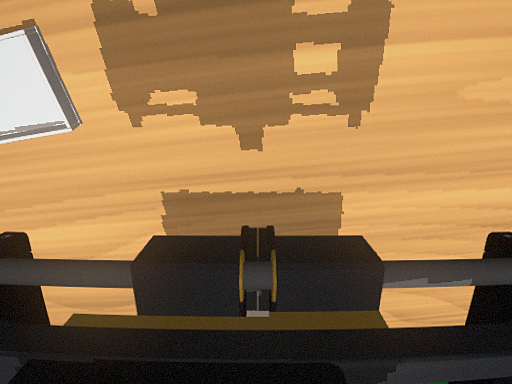

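View pics/s8.png

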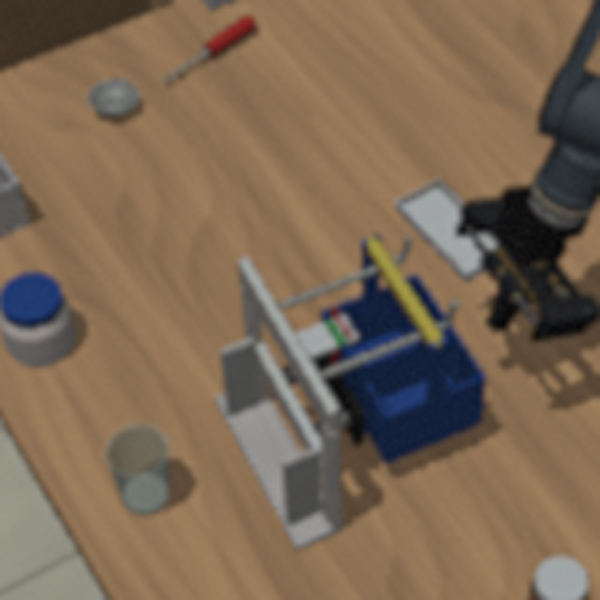

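Call:
{"api": "jog_arm", "payload": {"rows": [{"dp": [-4, 0, 1.4], "turn": [0, 0, 0], "grip": 0}, {"dp": [-10, 0, 3.6], "turn": [0, 0, 0], "grip": 0}, {"dp": [-16, 0, 5.8], "turn": [0, 0, 0], "grip": 0}, {"dp": [-22, 0, 7.9], "turn": [0, 0, 0], "grip": 0}, {"dp": [-28, 0, 10.1], "turn": [0, 0, 0], "grip": 0}, {"dp": [-33, 0, 11.9], "turn": [0, 0, 0], "grip": 0}, {"dp": [-37, 0, 13.3], "turn": [0, 0, 0], "grip": 0}, {"dp": [-40, 0, 14.4], "turn": [0, 0, 0], "grip": 0}, {"dp": [-40, 0, 14.4], "turn": [0, 0, 0], "grip": 0}, {"dp": [-40, 0, 14.4], "turn": [0, 0, 0], "grip": 0}]}}

```text
time_s: 18.9
position: [0.5028, 0.1621, 0.1016]
tcp_rot: [[-0.934, 0.108, 0.34], [0.102, 0.994, -0.037], [-0.342, -0.0, -0.94]]
force: [-0.2, 0.5, -0.4]
opening: 0.002
```

Run:
```python
from rig import bot, vision
from h import *
s=bot.read_state();print(s['position'],s['tcp_rot'],s['joint_positions'],s['force'])
p,d=vision.capture('top');cv2.imwrite('pics/t9.png',cv2.resize(p[110:210,180:280,::-1],None,fx=6,fy=6,interpolation=cv2.INTER_CUBIC))
```

```text
[0.50284107 0.16211488 0.10155103] [[-9.34366326e-01  1.08070195e-01  3.39529678e-01]
 [ 1.01504690e-01  9.94143246e-01 -3.70945191e-02]
 [-3.41549948e-01 -1.96014640e-04 -9.39863604e-01]] [  8.57974657  32.30369498 115.82313306 -22.02560608  13.46630265
 -54.59730267] [-0.22234238  0.48245805 -0.38760644]
```

View pics/t9.png

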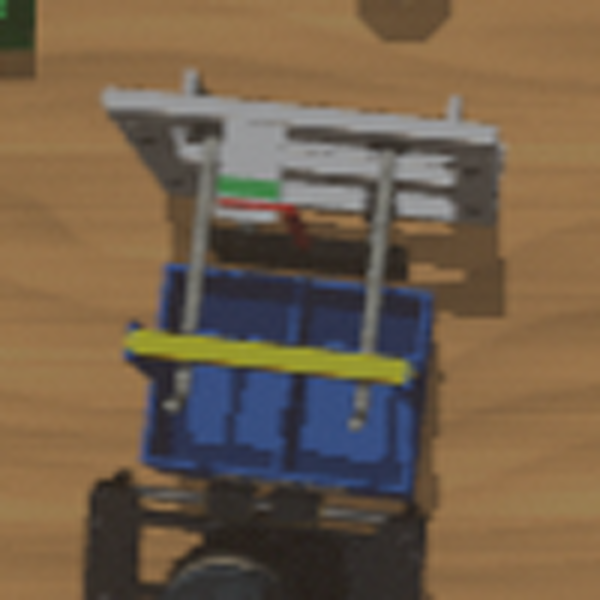

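Call:
{"api": "jog_arm", "payload": {"rows": [{"dp": [-2, 0, 0.7], "turn": [0, 0, 0], "grip": 0}, {"dp": [-4, 0, 1.5], "turn": [0, 0, 0], "grip": 0}, {"dp": [-6, 0, 2.2], "turn": [0, 0, 0], "grip": 0}, {"dp": [-8, 0, 2.9], "turn": [0, 0, 0], "grip": 0}, {"dp": [-9.4, 0, 3.4], "turn": [0, 0, 0], "grip": 0}, {"dp": [-10.8, 0, 3.9], "turn": [0, 0, 0], "grip": 0}, {"dp": [-12, 0, 4.4], "turn": [0, 0, 0], "grip": 0}, {"dp": [-13.2, 0, 4.8], "turn": [0, 0, 0], "grip": 0}, {"dp": [-14, 0, 5.1], "turn": [0, 0, 0], "grip": 0}, {"dp": [-14, 0, 5.1], "turn": [0, 0, 0], "grip": 0}]}}

```text
time_s: 19.95
position: [0.518, 0.1605, 0.1016]
tcp_rot: [[-0.934, 0.108, 0.34], [0.102, 0.994, -0.037], [-0.342, -0.0, -0.94]]
force: [-0.6, 1.1, -0.7]
opening: 0.006
```

```bash
cat > look.py <<'E'
import sys,pickle
from rig import bot, vision
from h import *
n=sys.argv[1]
s=bot.read_state();print(s['position'],s['force'],s['joint_positions'])
e=np.array([.994,-.108,0]);print('fwd force',s['force']@e)
i=vision.camera_info('top');p,d=vision.capture('top');P=cloud(i,d)
pickle.dump((i,p,d,s),open(f't{n}.pkl','wb'))
cv2.imwrite(f'pics/t{n}.png',cv2.resize(p[110:210,180:280,::-1],None,fx=6,fy=6,interpolation=cv2.INTER_CUBIC))
hsv=cv2.cvtColor(p,cv2.COLOR_RGB2HSV)
R=np.zeros(d.shape,bool);R[140:200,195:260]=1
y=R&(hsv[...,0]>22)&(hsv[...,0]<38)&(hsv[...,1]>150)&(hsv[...,2]>100)
O=np.array([.587,.1525]);e2=e[:2];f2=np.array([.108,.994])
W=plane(i,np.argwhere(y)[:,::-1],.226)[:,:2]-O;print('bar xy bracket mm',(W@e2).mean()*1e3,(W@f2).mean()*1e3)
r=cv2.minAreaRect((W*1000).astype(np.float32));print('bar ang',r[2])
b=R&(hsv[...,0]>105)&(hsv[...,0]<130)&(hsv[...,1]>120)
t=b&(abs(P[...,2]-.133)<.012)
W=P[t][:,:2]-O; a=W@e2*1e3; print('rim x range',np.percentile(a,[3,97]), 'mid',np.percentile(a,[3,97]).mean())
for nm,sl in (('front',a<np.percentile(a,[3,97]).mean()-40),('back',a>np.percentile(a,[3,97]).mean()+40)): print(nm,'rim z',np.median(P[t][sl][:,2]),sl.sum())
# gauge: red & green on z .23
G=np.zeros(d.shape,bool);G[130:150,210:235]=1
for nm,m in (('red',((hsv[...,0]<8)|(hsv[...,0]>172))&(hsv[...,1]>120)),('green',(hsv[...,0]>45)&(hsv[...,0]<80)&(hsv[...,1]>100))):
    m=m&G
    if m.sum():
        W=plane(i,np.argwhere(m)[:,::-1],.23)[:,:2]-O;c=W@e2*1e3;print(nm,m.sum(),c.min(),c.mean(),c.max())
E
python3 look.py 10
```

```text
[0.5179503  0.16052561 0.10162824] [-0.58591475  1.09753192 -0.71110444] [  8.07930561  32.79476358 113.95823359 -19.52461725  14.63338333
 -57.60574536]
fwd force -0.7009327107448908
bar xy bracket mm -1.3311649434324806 -0.38488400860761535
bar ang 83.40873718261719
rim x range [-53.15274158  63.2824797 ] mid 5.064869061424293
front rim z 0.128936667333599 21
back rim z 0.1358360196077819 19
red 19 66.16516066089649 77.74048345329408 82.34755885330856
green 20 86.90998839084374 90.43488839225785 93.88985050903297
```

View pics/t10.png

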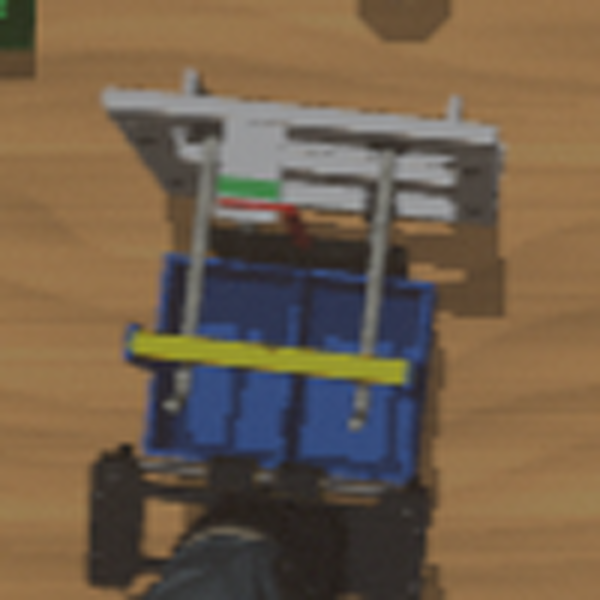

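Call:
{"api": "jog_arm", "payload": {"rows": [{"dp": [-1, 0, 0.4], "turn": [0, 0, 0], "grip": 0}, {"dp": [-2, 0, 0.7], "turn": [0, 0, 0], "grip": 0}, {"dp": [-3, 0, 1.1], "turn": [0, 0, 0], "grip": 0}, {"dp": [-4, 0, 1.5], "turn": [0, 0, 0], "grip": 0}, {"dp": [-5, 0, 1.8], "turn": [0, 0, 0], "grip": 0}, {"dp": [-6, 0, 2.2], "turn": [0, 0, 0], "grip": 0}, {"dp": [-7, 0, 2.5], "turn": [0, 0, 0], "grip": 0}, {"dp": [-8, 0, 2.9], "turn": [0, 0, 0], "grip": 0}, {"dp": [-8, 0, 2.9], "turn": [0, 0, 0], "grip": 0}, {"dp": [-8, 0, 2.9], "turn": [0, 0, 0], "grip": 0}]}}

```text
time_s: 21.0
position: [0.524, 0.1594, 0.1008]
tcp_rot: [[-0.936, 0.108, 0.335], [0.101, 0.994, -0.038], [-0.338, -0.002, -0.941]]
force: [-6.5, 0.1, -0.8]
opening: 0.003
```

```bash
python3 look.py 11
```

```text
[0.52403962 0.15935154 0.10077998] [-6.47811359  0.0734461  -0.82278205] [  7.83376543  33.09573603 113.04742371 -18.26344577  15.43621704
 -59.1225547 ]
fwd force -6.447177082727699
bar xy bracket mm -1.177669643116912 1.8010674870721506
bar ang 84.49104309082031
rim x range [-48.13978668  67.95658674] mid 9.908400026456043
front rim z 0.12795193172834085 19
back rim z 0.14035776902772334 16
red 22 66.51122839236119 79.11619926063781 85.65938528230384
green 21 86.2235707701998 90.23434945787413 93.88985050903297
```

Call:
{"api": "jog_arm", "payload": {"rows": [{"dp": [-0.5, 0, 0.2], "turn": [0, 0, 0], "grip": 0}, {"dp": [-1, 0, 0.4], "turn": [0, 0, 0], "grip": 0}, {"dp": [-1.5, 0, 0.6], "turn": [0, 0, 0], "grip": 0}, {"dp": [-2, 0, 0.7], "turn": [0, 0, 0], "grip": 0}, {"dp": [-2.5, 0, 0.9], "turn": [0, 0, 0], "grip": 0}, {"dp": [-3, 0, 1.1], "turn": [0, 0, 0], "grip": 0}, {"dp": [-3, 0, 1.1], "turn": [0, 0, 0], "grip": 0}, {"dp": [-3, 0, 1.1], "turn": [0, 0, 0], "grip": 0}]}}

```text
time_s: 21.85
position: [0.5253, 0.1591, 0.1002]
tcp_rot: [[-0.937, 0.108, 0.332], [0.101, 0.994, -0.039], [-0.334, -0.002, -0.942]]
force: [-9.8, 1.1, 1.1]
opening: 0.006
```

```bash
python3 look.py 12
```

```text
[0.52533183 0.15906631 0.10024512] [-9.83510343  1.09252918  1.06697698] [  7.77590904  33.19999945 112.76917954 -17.79766768  15.77805243
 -59.65935507]
fwd force -9.894085962198226
bar xy bracket mm -1.235856977293908 0.5171090633928311
bar ang 84.49104309082031
rim x range [-46.81863727  68.18115458] mid 10.681258654306077
front rim z 0.12595735984630374 12
back rim z 0.1404886635068282 18
red 18 66.51122839236119 79.70022719014275 85.65938528230384
green 18 87.59707593654694 90.80746287478865 93.88985050903297
```

View pics/t12.png

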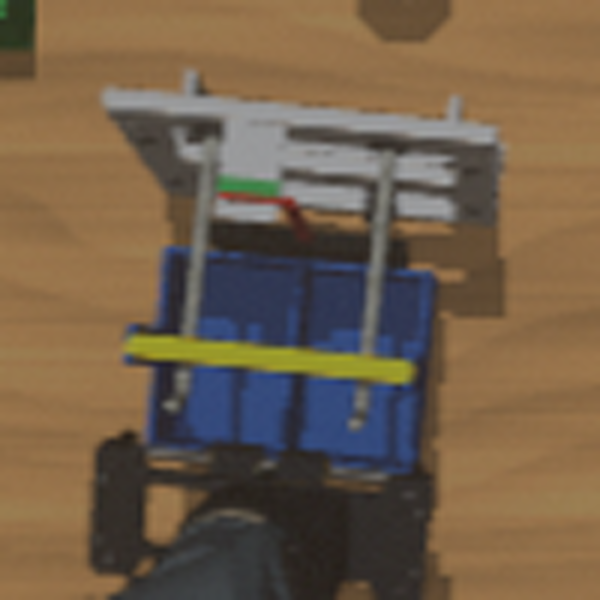

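Call:
{"api": "jog_arm", "payload": {"rows": [{"dp": [5.6, 0, -2], "turn": [0, 0, 0], "grip": 0}, {"dp": [11.3, 0, -4.1], "turn": [0, 0, 0], "grip": 0}, {"dp": [17, 0, -6.1], "turn": [0, 0, 0], "grip": 0}, {"dp": [22.5, 0, -8.2], "turn": [0, 0, 0], "grip": 0}, {"dp": [28.2, 0, -10.2], "turn": [0, 0, 0], "grip": 0}, {"dp": [25, 0, -18], "turn": [0, 0, 0], "grip": 0}, {"dp": [22.4, 0, -26.2], "turn": [0, 0, 0], "grip": 0}, {"dp": [22.4, 0, -26.2], "turn": [0, 0, 0], "grip": 0}, {"dp": [22.4, 0, -26.2], "turn": [0, 0, 0], "grip": 0}, {"dp": [22.4, 0, -26.2], "turn": [0, 0, 0], "grip": 0}]}}

```text
time_s: 22.9
position: [0.4996, 0.1625, 0.1184]
tcp_rot: [[-0.934, 0.108, 0.34], [0.101, 0.994, -0.037], [-0.342, -0.0, -0.94]]
force: [-0.3, -0.5, -1.1]
opening: 0.005
```

```bash
python3 look.py 13
```

```text
[0.49958122 0.16252492 0.11835335] [-0.34962739 -0.50488798 -1.06161273] [  8.69957525  30.08519657 115.62444542 -18.92618926  15.73965658
 -57.70147793]
fwd force -0.2930017262718982
bar xy bracket mm 0.6022713669553831 0.8785285539490818
bar ang 83.87842559814453
rim x range [-61.02841487  56.46806548] mid -2.280174695310027
front rim z 0.1340706797490543 48
back rim z 0.1293958532815258 19
red 19 66.16516066089649 76.73298396012973 82.34755885330856
green 20 86.90998839084374 90.43488839225785 93.88985050903297
```

Call:
{"api": "jog_arm", "payload": {"rows": [{"dp": [-2, 0, 0.7], "turn": [0, 0, 0], "grip": 0}, {"dp": [-5, 0, 1.8], "turn": [0, 0, 0], "grip": 0}, {"dp": [-8, 0, 2.9], "turn": [0, 0, 0], "grip": 0}, {"dp": [-11, 0, 4], "turn": [0, 0, 0], "grip": 0}, {"dp": [-13, 0, 4.7], "turn": [0, 0, 0], "grip": 0}, {"dp": [-15, 0, 5.4], "turn": [0, 0, 0], "grip": 0}, {"dp": [-17, 0, 6.1], "turn": [0, 0, 0], "grip": 0}, {"dp": [-19, 0, 6.9], "turn": [0, 0, 0], "grip": 0}, {"dp": [-21, 0, 7.6], "turn": [0, 0, 0], "grip": 0}, {"dp": [-23, 0, 8.3], "turn": [0, 0, 0], "grip": 0}]}}

```text
time_s: 23.95
position: [0.5221, 0.1596, 0.1178]
tcp_rot: [[-0.936, 0.109, 0.336], [0.102, 0.994, -0.038], [-0.338, -0.001, -0.941]]
force: [-5.0, 1.1, -0.6]
opening: 0.0
```

Call:
{"api": "jog_arm", "payload": {"rows": [{"dp": [-1, 0, 0.4], "turn": [0, 0, 0], "grip": 0}, {"dp": [-2, 0, 0.7], "turn": [0, 0, 0], "grip": 0}, {"dp": [-3, 0, 1.1], "turn": [0, 0, 0], "grip": 0}, {"dp": [-4, 0, 1.5], "turn": [0, 0, 0], "grip": 0}, {"dp": [-5, 0, 1.8], "turn": [0, 0, 0], "grip": 0}, {"dp": [-5, 0, 1.8], "turn": [0, 0, 0], "grip": 0}, {"dp": [-5, 0, 1.8], "turn": [0, 0, 0], "grip": 0}]}}

```text
time_s: 24.65
position: [0.524, 0.1592, 0.117]
tcp_rot: [[-0.938, 0.108, 0.33], [0.101, 0.994, -0.039], [-0.333, -0.003, -0.943]]
force: [-10.1, 3.3, 1.9]
opening: 0.004
```

```bash
python3 look.py 14
```

```text
[0.52404389 0.15918759 0.11696118] [-10.14029532   3.28019952   1.86801666] [  7.80646977  31.17599229 112.27439061 -15.33760107  18.30876155
 -62.19338866]
fwd force -10.43371510021998
bar xy bracket mm -0.08601399751274294 2.8648140961715693
bar ang 84.19337463378906
rim x range [-46.43015039  69.26156807] mid 11.41570884122817
front rim z 0.12649320031146183 15
back rim z 0.13856948130364533 21
red 18 66.51122839236119 79.99179711782566 85.88060961748602
green 17 87.94087451133025 90.99630916527347 93.88985050903297
```

View pics/t14.png

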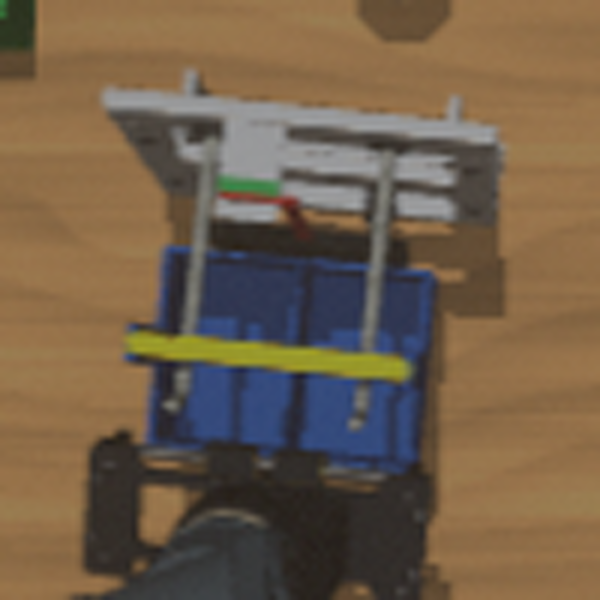

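Call:
{"api": "jog_arm", "payload": {"rows": [{"dp": [6, 0, -2.2], "turn": [0, 0, 0], "grip": 0}, {"dp": [14, 0, -5.1], "turn": [0, 0, 0], "grip": 0}, {"dp": [25, 0, -9.1], "turn": [0, 0, 0], "grip": 0}, {"dp": [38, 0, -13.8], "turn": [0, 0, 0], "grip": 0}, {"dp": [50, 0, -18.2], "turn": [0, 0, 0], "grip": 0}, {"dp": [56.4, 0, -20.5], "turn": [0, 0, 0], "grip": 0}, {"dp": [50, 0, -38], "turn": [0, 0, 0], "grip": 0}, {"dp": [40, 0, -65], "turn": [0, 0, 0], "grip": 0}, {"dp": [29, 0, -95], "turn": [0, 0, 0], "grip": 0}, {"dp": [21.2, 0, -117.3], "turn": [0, 0, 0], "grip": 0}]}}

```text
time_s: 25.7
position: [0.4713, 0.1661, 0.2243]
tcp_rot: [[-0.933, 0.108, 0.345], [0.102, 0.994, -0.036], [-0.346, 0.002, -0.938]]
force: [0.4, 0.3, 0.1]
opening: 0.005
```

Call:
{"api": "jog_arm", "payload": {"rows": [{"dp": [0, 0, 0], "turn": [0, 0, 0], "grip": 0}, {"dp": [0, 0, 0], "turn": [0, 0, 0], "grip": 0}, {"dp": [0, 0, 0], "turn": [0, 0, 0], "grip": 0}, {"dp": [0, 0, 0], "turn": [0, 0, 0], "grip": 0}]}}

```text
time_s: 26.1
position: [0.469, 0.1656, 0.2204]
tcp_rot: [[-0.935, 0.108, 0.338], [0.101, 0.994, -0.037], [-0.34, -0.001, -0.941]]
force: [-0.1, 0.0, -0.5]
opening: 0.005
```

```bash
python3 look.py 15
python3 - <<'E'
from rig import bot, vision
from h import *
p,d=vision.capture('wrist');cv2.imwrite('pics/w15.png',p[:,:,::-1])
E
```

```text
[0.46895277 0.16560776 0.22036907] [-0.10477408  0.02208516 -0.45607266] [  9.82378161  16.6942096  113.53537668 -10.55281178  31.07118605
 -65.8236021 ]
fwd force -0.1065306325967265
bar xy bracket mm 1.0271756896918687 0.6408710320362022
bar ang 84.21866607666016
rim x range [-55.90813353  61.69898209] mid 2.8954242788062423
front rim z 0.13104704235172515 43
back rim z 0.1342951070501136 12
red 20 66.16516066089649 77.48524530854748 82.34755885330856
green 20 86.90998839084374 90.43488839225785 93.88985050903297
```

View pics/t15.png

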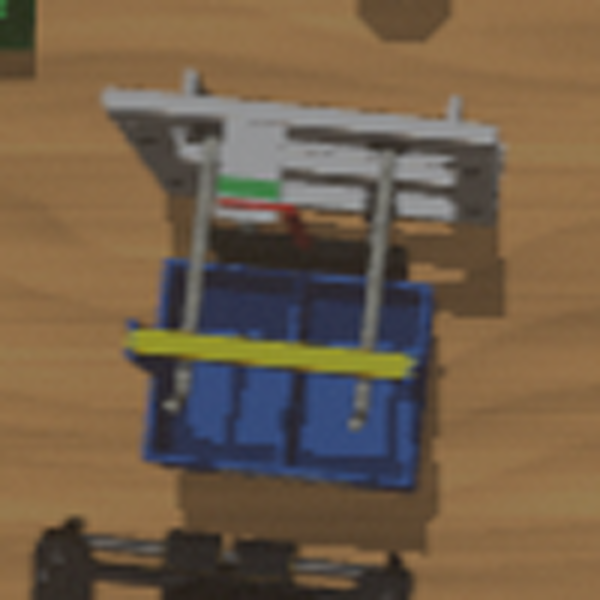

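View pics/w15.png

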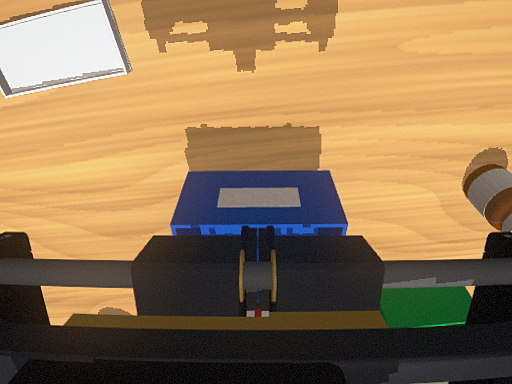

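Call:
{"api": "jog_arm", "payload": {"rows": [{"dp": [-6, 0, 1.2], "turn": [0, 0, 0], "grip": 0}, {"dp": [-16, 0, 4], "turn": [0, 0, 0], "grip": 0}, {"dp": [-28, 0, 8.3], "turn": [0, 0, 0], "grip": 0}, {"dp": [-40, 0, 12.6], "turn": [0, 0, 0], "grip": 0}, {"dp": [-52, 0, 17], "turn": [0, 0, 0], "grip": 0}, {"dp": [-63, 0, 21], "turn": [0, 0, 0], "grip": 0}, {"dp": [-73, 0, 24.6], "turn": [0, 0, 0], "grip": 0}, {"dp": [-81, 0, 27.5], "turn": [0, 0, 0], "grip": 0}, {"dp": [-86, 0, 29.4], "turn": [0, 0, 0], "grip": 0}, {"dp": [-86, 0, 29.4], "turn": [0, 0, 0], "grip": 0}]}}

```text
time_s: 27.2
position: [0.5607, 0.1559, 0.2235]
tcp_rot: [[-0.934, 0.108, 0.34], [0.102, 0.994, -0.037], [-0.342, 0.0, -0.94]]
force: [-0.2, -1.2, -0.3]
opening: 0.006
```

Call:
{"api": "jog_arm", "payload": {"rows": [{"dp": [-1.5, 0, 0.5], "turn": [0, 0, 0], "grip": 0}, {"dp": [-3, 0, 1.1], "turn": [0, 0, 0], "grip": 0}, {"dp": [-4.5, 0, 1.6], "turn": [0, 0, 0], "grip": 0}, {"dp": [-6, 0, 2.2], "turn": [0, 0, 0], "grip": 0}, {"dp": [-7.5, 0, 2.7], "turn": [0, 0, 0], "grip": 0}, {"dp": [-9, 0, 3.3], "turn": [0, 0, 0], "grip": 0}, {"dp": [-10.5, 0, 3.8], "turn": [0, 0, 0], "grip": 0}, {"dp": [-12, 0, 4.4], "turn": [0, 0, 0], "grip": 0}, {"dp": [-13.5, 0, 4.9], "turn": [0, 0, 0], "grip": 0}, {"dp": [-15, 0, 5.4], "turn": [0, 0, 0], "grip": 0}]}}

```text
time_s: 28.2
position: [0.5736, 0.1544, 0.2231]
tcp_rot: [[-0.936, 0.108, 0.336], [0.101, 0.994, -0.037], [-0.338, -0.001, -0.941]]
force: [-6.0, 0.4, 4.5]
opening: 0.005
```

```bash
python3 look.py 16
python3 - <<'E'
from rig import bot, vision
from h import *
p,d=vision.capture('scene');cv2.imwrite('pics/s16.png',cv2.resize(p[130:290,150:310,::-1],None,fx=3.75,fy=3.75,interpolation=cv2.INTER_CUBIC))
E
```

```text
[0.57364444 0.15444405 0.22314622] [-5.97718602  0.36577409  4.50449003] [  6.4509522   23.10329808 101.14776766  -7.18361065  36.65800173
 -72.31053657]
fwd force -5.980826501133602
bar xy bracket mm 11.429293270576531 -7.369148406512982
bar ang 83.56199645996094
rim x range [32.48140939 68.03629205] mid 50.258850719181105
front rim z nan 0
back rim z nan 0
red 22 66.16516066089649 76.77809694871058 82.34755885330856
green 20 86.90998839084374 90.43488839225785 93.88985050903297
  return _methods._mean(a, axis=axis, dtype=dtype,
  ret = ret.dtype.type(ret / rcount)
```

View pics/t16.png

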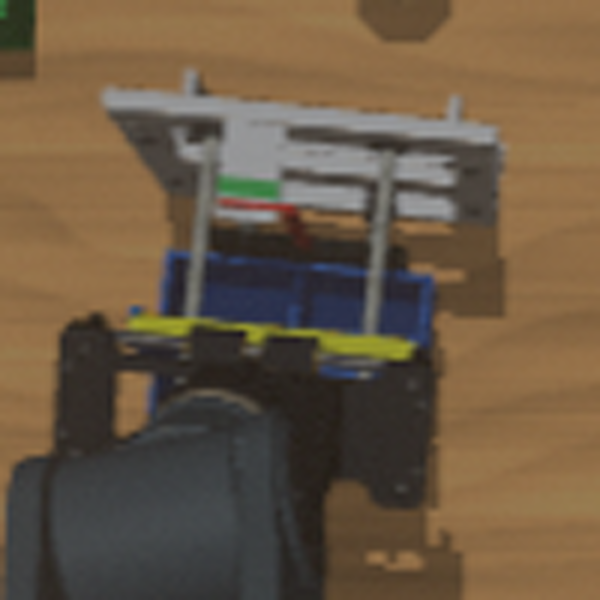

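View pics/s16.png

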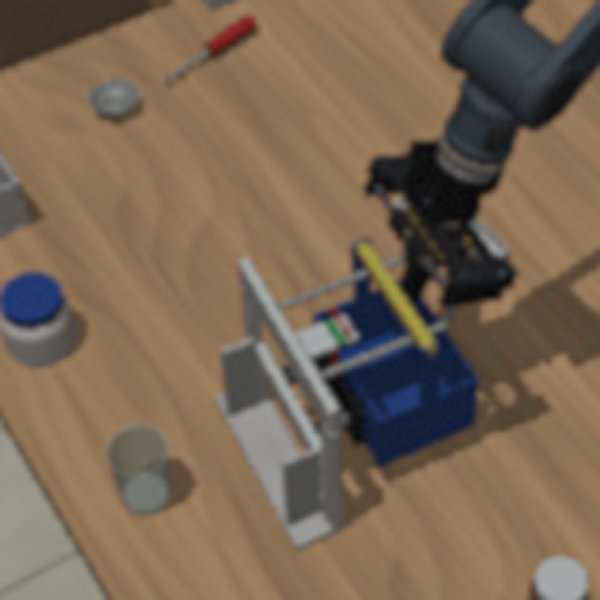

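Call:
{"api": "jog_arm", "payload": {"rows": [{"dp": [-1.6, 0, 0.4], "turn": [0, 0, 0], "grip": 0}, {"dp": [-3.2, 0, 0.8], "turn": [0, 0, 0], "grip": 0}, {"dp": [-4.8, 0, 1.3], "turn": [0, 0, 0], "grip": 0}, {"dp": [-6.4, 0, 1.8], "turn": [0, 0, 0], "grip": 0}, {"dp": [-8, 0, 2.3], "turn": [0, 0, 0], "grip": 0}, {"dp": [-9.6, 0, 2.8], "turn": [0, 0, 0], "grip": 0}, {"dp": [-11.2, 0, 3.4], "turn": [0, 0, 0], "grip": 0}, {"dp": [-12.8, 0, 4], "turn": [0, 0, 0], "grip": 0}, {"dp": [-14.4, 0, 4.6], "turn": [0, 0, 0], "grip": 0}, {"dp": [-16, 0, 5.2], "turn": [0, 0, 0], "grip": 0}]}}

```text
time_s: 29.3
position: [0.5919, 0.1525, 0.2243]
tcp_rot: [[-0.935, 0.108, 0.339], [0.102, 0.994, -0.037], [-0.341, -0.0, -0.94]]
force: [-8.5, 0.4, 6.6]
opening: 0.003
```

```bash
python3 look.py 17 2>/dev/null
python3 - <<'E'
from rig import bot, vision
from h import *
p,d=vision.capture('scene');cv2.imwrite('pics/s17.png',cv2.resize(p[130:290,150:310,::-1],None,fx=3.75,fy=3.75,interpolation=cv2.INTER_CUBIC))
E
```

```text
[0.59192071 0.1524928  0.22434005] [-8.49026188  0.35393479  6.55129719] [  6.00573468  24.16685949  98.93395405  -6.80315251  37.58514514
 -73.09783733]
fwd force -8.477545268294525
bar xy bracket mm 30.862017244819043 -3.677743911961514
bar ang 84.13920593261719
rim x range [-40.77557761  76.05065209] mid 17.63753724314223
front rim z 0.14106589532555458 3
back rim z 0.12676740162735267 22
red 21 66.16516066089649 77.75229005344484 83.93842390525062
green 20 86.90998839084374 90.43488839225785 93.88985050903297
```

View pics/s17.png

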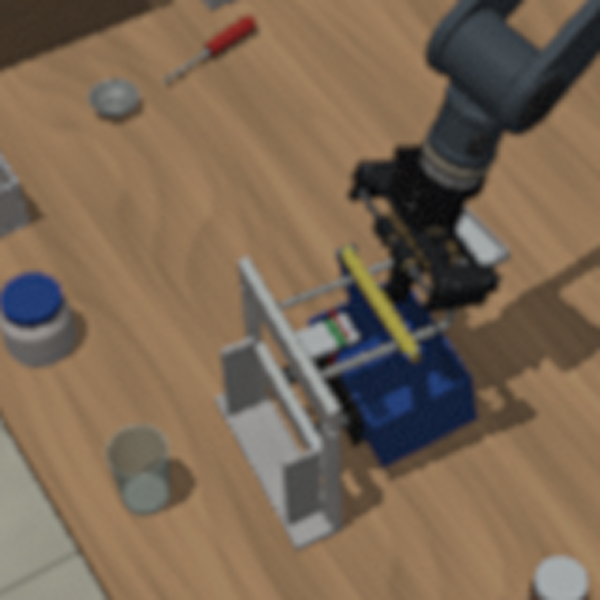

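View pics/t17.png

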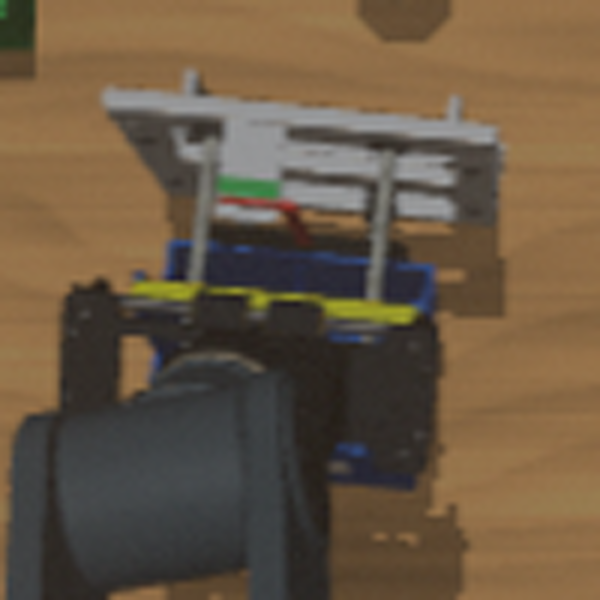

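Call:
{"api": "jog_arm", "payload": {"rows": [{"dp": [2, 0, -0.7], "turn": [0, 0, 0], "grip": 0}, {"dp": [5, 0, -1.8], "turn": [0, 0, 0], "grip": 0}, {"dp": [12, 0, -4.4], "turn": [0, 0, 0], "grip": 0}, {"dp": [25, 0, -9.1], "turn": [0, 0, 0], "grip": 0}, {"dp": [42, 0, -15.3], "turn": [0, 0, 0], "grip": 0}, {"dp": [62, 0, -22.5], "turn": [0, 0, 0], "grip": 0}, {"dp": [82, 0, -29.8], "turn": [0, 0, 0], "grip": 0}, {"dp": [102, 0, -37], "turn": [0, 0, 0], "grip": 0}, {"dp": [116, 0, -42.1], "turn": [0, 0, 0], "grip": 0}, {"dp": [122, 0, -44.3], "turn": [0, 0, 0], "grip": 0}]}}

```text
time_s: 30.4
position: [0.4613, 0.1666, 0.2239]
tcp_rot: [[-0.935, 0.107, 0.339], [0.101, 0.994, -0.037], [-0.341, -0.0, -0.94]]
force: [0.4, -0.2, 0.3]
opening: 0.001
```

```bash
python3 look.py 18 2>/dev/null
```

```text
[0.46134134 0.16661704 0.22386787] [ 0.38857959 -0.18887646  0.2920799 ] [ 10.1496901   15.83527412 114.1696659  -10.67296415  31.24603408
 -65.47414979]
fwd force 0.40664677474685823
bar xy bracket mm 29.341832328828605 2.8904179239194554
bar ang 83.8277587890625
rim x range [-42.19643415  74.61035699] mid 16.206961418509948
front rim z 0.141100876947991 48
back rim z 0.12577741692475886 18
red 17 66.51122839236119 79.36453687982696 83.59472796057459
green 20 86.90998839084374 90.43488839225785 93.88985050903297
```

View pics/t18.png

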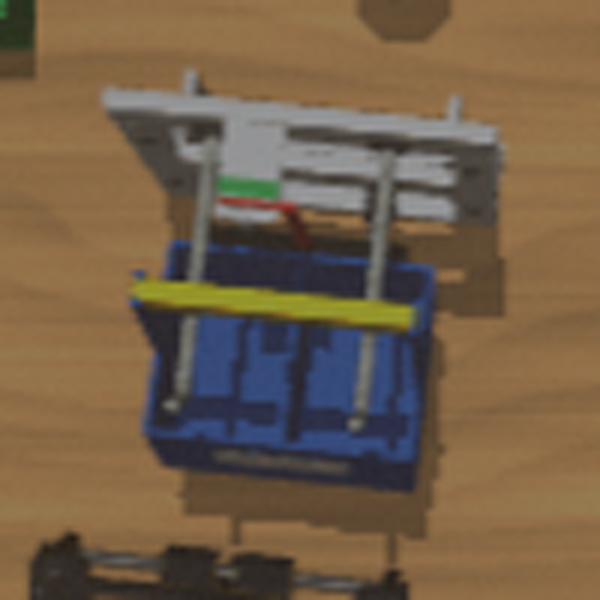

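Call:
{"api": "jog_arm", "payload": {"rows": [{"dp": [2, 0, 6], "turn": [0, 0, 0], "grip": 0}, {"dp": [7, 0, 19], "turn": [0, 0, 0], "grip": 0}, {"dp": [13, 0, 36], "turn": [0, 0, 0], "grip": 0}, {"dp": [19, 0, 53], "turn": [0, 0, 0], "grip": 0}, {"dp": [25, 0, 70], "turn": [0, 0, 0], "grip": 0}, {"dp": [31, 0, 86], "turn": [0, 0, 0], "grip": 0}, {"dp": [36, 0, 100], "turn": [0, 0, 0], "grip": 0}, {"dp": [40, 0, 110], "turn": [0, 0, 0], "grip": 0}, {"dp": [41.2, 0, 113.2], "turn": [0, 0, 0], "grip": 0}, {"dp": [41.2, 0, 113.2], "turn": [0, 0, 0], "grip": 0}]}}

```text
time_s: 31.45
position: [0.4641, 0.1664, 0.1027]
tcp_rot: [[-0.934, 0.108, 0.339], [0.102, 0.994, -0.037], [-0.341, -0.0, -0.94]]
force: [0.7, 0.6, 0.2]
opening: 0.004
```

Call:
{"api": "jog_arm", "payload": {"rows": [{"dp": [-4, 0, 1.4], "turn": [0, 0, 0], "grip": 0}, {"dp": [-10, 0, 3.6], "turn": [0, 0, 0], "grip": 0}, {"dp": [-17, 0, 6.2], "turn": [0, 0, 0], "grip": 0}, {"dp": [-24, 0, 8.7], "turn": [0, 0, 0], "grip": 0}, {"dp": [-31, 0, 11.3], "turn": [0, 0, 0], "grip": 0}, {"dp": [-38, 0, 13.8], "turn": [0, 0, 0], "grip": 0}, {"dp": [-44, 0, 16], "turn": [0, 0, 0], "grip": 0}, {"dp": [-48, 0, 17.4], "turn": [0, 0, 0], "grip": 0}, {"dp": [-50, 0, 18.2], "turn": [0, 0, 0], "grip": 0}, {"dp": [-50, 0, 18.2], "turn": [0, 0, 0], "grip": 0}]}}

```text
time_s: 32.45
position: [0.5166, 0.1607, 0.1036]
tcp_rot: [[-0.934, 0.108, 0.34], [0.102, 0.994, -0.037], [-0.342, 0.0, -0.94]]
force: [-0.5, -0.4, 0.6]
opening: 0.01
```

```bash
python3 look.py 19 2>/dev/null
```

```text
[0.51659543 0.16069186 0.10355693] [-0.51705299 -0.40289695  0.6063999 ] [  8.12485272  32.51350833 114.07259319 -19.37582625  14.78601816
 -57.71275849]
fwd force -0.47043780609407754
bar xy bracket mm 29.26973874623759 3.3523677627243655
bar ang 83.8277587890625
rim x range [-42.55440703  74.94664373] mid 16.196118349692675
front rim z 0.14079881024194185 54
back rim z 0.12560965093973864 17
red 22 66.16516066089649 77.56568082619253 83.59472796057459
green 20 86.90998839084374 90.43488839225785 93.88985050903297
```

Call:
{"api": "jog_arm", "payload": {"rows": [{"dp": [-1.4, 0, 0.5], "turn": [0, 0, 0], "grip": 0}, {"dp": [-2.8, 0, 1], "turn": [0, 0, 0], "grip": 0}, {"dp": [-4.2, 0, 1.5], "turn": [0, 0, 0], "grip": 0}, {"dp": [-5.6, 0, 2], "turn": [0, 0, 0], "grip": 0}, {"dp": [-7, 0, 2.5], "turn": [0, 0, 0], "grip": 0}, {"dp": [-8.4, 0, 3], "turn": [0, 0, 0], "grip": 0}, {"dp": [-9.8, 0, 3.6], "turn": [0, 0, 0], "grip": 0}, {"dp": [-11.2, 0, 4.1], "turn": [0, 0, 0], "grip": 0}, {"dp": [-12.6, 0, 4.6], "turn": [0, 0, 0], "grip": 0}, {"dp": [-14, 0, 5.1], "turn": [0, 0, 0], "grip": 0}]}}

```text
time_s: 33.5
position: [0.5268, 0.1587, 0.1015]
tcp_rot: [[-0.937, 0.109, 0.331], [0.102, 0.994, -0.039], [-0.333, -0.003, -0.943]]
force: [-6.7, 3.9, -4.5]
opening: 0.003
```

```bash
python3 look.py 20 2>/dev/null
```

```text
[0.5268369  0.15867759 0.10146015] [-6.71115911  3.92190998 -4.45957066] [  7.7060583   33.10523642 112.48944269 -17.26925529  16.20789373
 -60.25155021]
fwd force -7.094458427818657
bar xy bracket mm 30.1375346262858 -0.2216752339715184
bar ang 84.17688751220703
rim x range [-39.02314616  78.23757524] mid 19.607214541009895
front rim z 0.13849091636856725 55
back rim z 0.12715792822425198 20
red 18 66.85743788062881 80.6320543642379 86.56669655378526
green 16 88.51381250416148 91.18727383114492 93.88985050903297
```

View pics/t20.png

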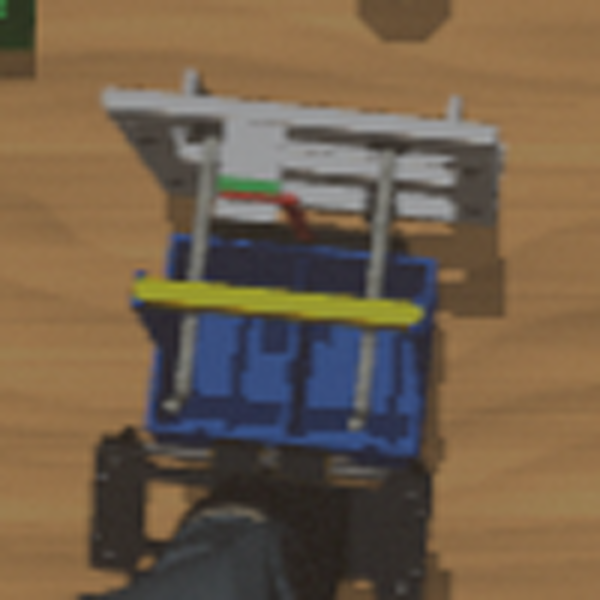

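Call:
{"api": "jog_arm", "payload": {"rows": [{"dp": [-0.7, 0, 0.3], "turn": [0, 0, 0], "grip": 0}, {"dp": [-1.4, 0, 0.5], "turn": [0, 0, 0], "grip": 0}, {"dp": [-2.1, 0, 0.8], "turn": [0, 0, 0], "grip": 0}, {"dp": [-2.8, 0, 1], "turn": [0, 0, 0], "grip": 0}, {"dp": [-3.5, 0, 1.3], "turn": [0, 0, 0], "grip": 0}, {"dp": [-4.2, 0, 1.5], "turn": [0, 0, 0], "grip": 0}, {"dp": [-4.8, 0, 1.7], "turn": [0, 0, 0], "grip": 0}, {"dp": [-4.8, 0, 1.7], "turn": [0, 0, 0], "grip": 0}]}}

```text
time_s: 34.35
position: [0.5294, 0.1581, 0.1004]
tcp_rot: [[-0.939, 0.109, 0.326], [0.101, 0.994, -0.04], [-0.329, -0.004, -0.944]]
force: [-10.1, 5.0, -4.8]
opening: 0.007
```

```bash
python3 look.py 21 2>/dev/null
```

```text
[0.52943255 0.15810402 0.10044195] [-10.10100546   4.99455533  -4.84554323] [  7.59304917  33.313435   112.00047662 -16.60954482  16.73692175
 -61.0306874 ]
fwd force -10.57981140009438
bar xy bracket mm 30.843408169391957 -0.4635300028508809
bar ang 84.12408447265625
rim x range [-36.83602819  80.94493624] mid 22.054454028494558
front rim z 0.13797204258787255 50
back rim z 0.12710345197630035 16
red 16 69.8124396702947 82.97887367093831 88.97330673089694
green 9 90.57058394346375 92.42895251374901 93.88985050903297
```

View pics/t21.png

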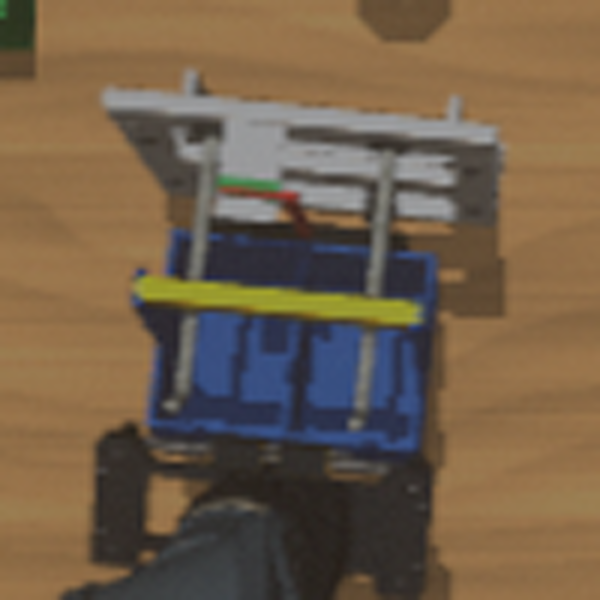

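Call:
{"api": "jog_arm", "payload": {"rows": [{"dp": [5, 0, -1.8], "turn": [0, 0, 0], "grip": 0}, {"dp": [10, 0, -3.6], "turn": [0, 0, 0], "grip": 0}, {"dp": [17, 0, -6.2], "turn": [0, 0, 0], "grip": 0}, {"dp": [23.5, 0, -8.5], "turn": [0, 0, 0], "grip": 0}, {"dp": [27, 0, 1], "turn": [0, 0, 0], "grip": 0}, {"dp": [30.3, 0, 10.3], "turn": [0, 0, 0], "grip": 0}, {"dp": [30.3, 0, 10.3], "turn": [0, 0, 0], "grip": 0}, {"dp": [30.3, 0, 10.3], "turn": [0, 0, 0], "grip": 0}]}}

```text
time_s: 35.2
position: [0.5123, 0.1614, 0.084]
tcp_rot: [[-0.934, 0.108, 0.342], [0.102, 0.994, -0.037], [-0.344, 0.001, -0.939]]
force: [-0.0, 0.3, 0.1]
opening: 0.001
```

```bash
python3 look.py 22 2>/dev/null
```

```text
[0.51227196 0.16140071 0.08404722] [-0.01461056  0.25303454  0.05178694] [  8.28944114  34.80970244 115.26354186 -25.36589338  11.49636052
 -51.43479229]
fwd force -0.04185062331929977
bar xy bracket mm 25.510447673043558 -0.36054998101952596
bar ang 83.94856262207031
rim x range [-42.87426651  74.71022723] mid 15.917980361777108
front rim z 0.13822676643880882 57
back rim z 0.12722420679649227 18
red 19 66.51122839236119 78.08260165198178 83.2511940987778
green 20 86.90998839084374 90.43488839225785 93.88985050903297
```

Call:
{"api": "jog_arm", "payload": {"rows": [{"dp": [-2, 0, 0.7], "turn": [0, 0, 0], "grip": 0}, {"dp": [-4, 0, 1.5], "turn": [0, 0, 0], "grip": 0}, {"dp": [-6, 0, 2.2], "turn": [0, 0, 0], "grip": 0}, {"dp": [-8, 0, 2.9], "turn": [0, 0, 0], "grip": 0}, {"dp": [-10, 0, 3.6], "turn": [0, 0, 0], "grip": 0}, {"dp": [-12, 0, 4.4], "turn": [0, 0, 0], "grip": 0}, {"dp": [-14, 0, 5.1], "turn": [0, 0, 0], "grip": 0}, {"dp": [-16, 0, 5.8], "turn": [0, 0, 0], "grip": 0}, {"dp": [-18, 0, 6.5], "turn": [0, 0, 0], "grip": 0}, {"dp": [-20, 0, 7.3], "turn": [0, 0, 0], "grip": 0}]}}

```text
time_s: 36.25
position: [0.5281, 0.1584, 0.0814]
tcp_rot: [[-0.938, 0.109, 0.331], [0.101, 0.994, -0.039], [-0.333, -0.003, -0.943]]
force: [-8.0, 2.3, -5.4]
opening: 0.005
```

```bash
python3 look.py 23 2>/dev/null
```

```text
[0.52813059 0.15840954 0.08137434] [-7.95965311  2.33577849 -5.3833869 ] [  7.6616668   35.55729568 112.89949102 -20.77672353  13.51830806
 -56.67079684]
fwd force -8.164159270966545
bar xy bracket mm 25.332669799049636 0.5292040267636656
bar ang 84.3368911743164
rim x range [-38.81253465  78.53071937] mid 19.859092360875163
front rim z 0.13454724249247407 53
back rim z 0.13091896103470435 18
red 18 66.51122839236119 80.94272789057254 86.90998839084374
green 15 88.85618496569884 91.36550458627713 93.88985050903297
```

Call:
{"api": "jog_arm", "payload": {"rows": [{"dp": [-0.7, 0, 0.3], "turn": [0, 0, 0], "grip": 0}, {"dp": [-1.4, 0, 0.5], "turn": [0, 0, 0], "grip": 0}, {"dp": [-2.1, 0, 0.8], "turn": [0, 0, 0], "grip": 0}, {"dp": [-2.8, 0, 1], "turn": [0, 0, 0], "grip": 0}, {"dp": [-3.5, 0, 1.3], "turn": [0, 0, 0], "grip": 0}, {"dp": [-4, 0, 1.5], "turn": [0, 0, 0], "grip": 0}, {"dp": [-4, 0, 1.5], "turn": [0, 0, 0], "grip": 0}, {"dp": [-4, 0, 1.5], "turn": [0, 0, 0], "grip": 0}]}}

```text
time_s: 37.1
position: [0.5304, 0.158, 0.0805]
tcp_rot: [[-0.939, 0.109, 0.327], [0.101, 0.994, -0.04], [-0.329, -0.004, -0.944]]
force: [-8.1, 4.1, -6.2]
opening: 0.01
```

```bash
python3 look.py 24 2>/dev/null;  python3 - <<'E'
from rig import bot, vision
from h import *
p,d=vision.capture('scene');cv2.imwrite('pics/s24.png',cv2.resize(p[130:290,150:310,::-1],None,fx=3.75,fy=3.75,interpolation=cv2.INTER_CUBIC))
E
```

```text
[0.53035205 0.15796183 0.0804635 ] [-8.1147252   4.07905838 -6.17735829] [  7.57134623  35.72467205 112.48914888 -20.0237575   13.94303192
 -57.53221429]
fwd force -8.506575158469802
bar xy bracket mm 25.504016342370452 0.7483422930423599
bar ang 84.14610290527344
rim x range [-37.62424695  80.57787943] mid 21.476816240376625
front rim z 0.13518821542208104 48
back rim z 0.12927935495394371 17
red 16 69.8124396702947 82.40234474158908 88.97330673089694
green 11 90.22736120872065 92.09108316592578 93.88985050903297
```

View pics/t24.png

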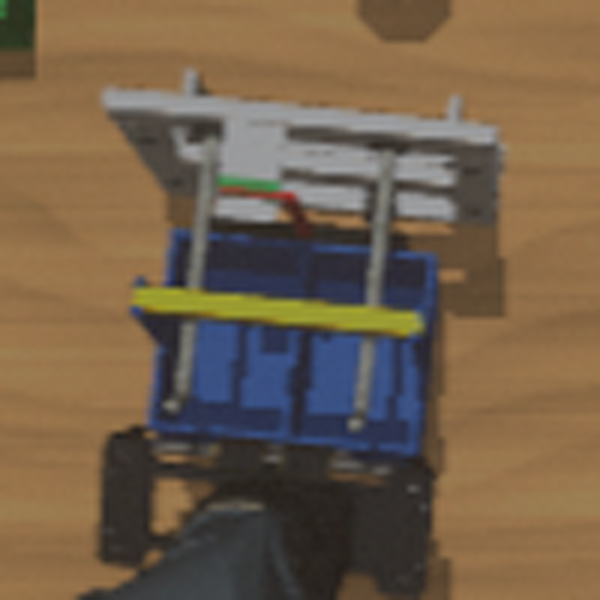

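View pics/s24.png

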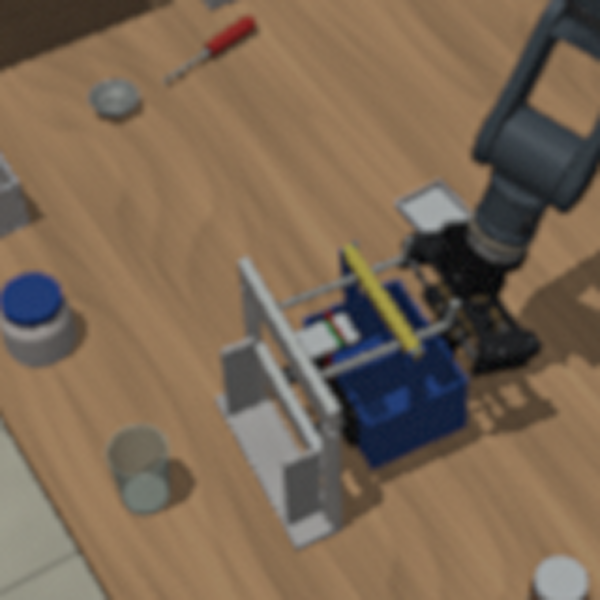

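Call:
{"api": "jog_arm", "payload": {"rows": [{"dp": [3, 0, -1.1], "turn": [0, 0, 0], "grip": 0}, {"dp": [6, 0, -2.2], "turn": [0, 0, 0], "grip": 0}, {"dp": [10, 0, -3.6], "turn": [0, 0, 0], "grip": 0}, {"dp": [16, 0, -5.8], "turn": [0, 0, 0], "grip": 0}, {"dp": [23.5, 0, -8.5], "turn": [0, 0, 0], "grip": 0}, {"dp": [20, 0, -17], "turn": [0, 0, 0], "grip": 0}, {"dp": [17, 0, -26.4], "turn": [0, 0, 0], "grip": 0}, {"dp": [17, 0, -26.4], "turn": [0, 0, 0], "grip": 0}, {"dp": [17, 0, -26.4], "turn": [0, 0, 0], "grip": 0}, {"dp": [17, 0, -26.4], "turn": [0, 0, 0], "grip": 0}]}}

```text
time_s: 38.2
position: [0.5126, 0.1612, 0.1026]
tcp_rot: [[-0.934, 0.108, 0.341], [0.102, 0.994, -0.037], [-0.343, 0.0, -0.939]]
force: [0.3, -0.0, 0.8]
opening: 0.011
```

```bash
python3 look.py 25 2>/dev/null
```

```text
[0.51256749 0.16123746 0.10257633] [ 0.34410147 -0.02237432  0.83950624] [  8.26848218  32.50013002 114.64719526 -20.34336771  14.22318322
 -56.60055709]
fwd force 0.3444532889433255
bar xy bracket mm 20.78550065231598 -0.8520382497956904
bar ang 83.94857788085938
rim x range [-43.96044593  73.92224733] mid 14.980900700128647
front rim z 0.13483435321190418 52
back rim z 0.12881506317060187 20
red 20 66.51122839236119 77.7883878971018 82.56460689930005
green 20 86.90998839084374 90.43488839225785 93.88985050903297
```

Call:
{"api": "jog_arm", "payload": {"rows": [{"dp": [-2, 0, 0.7], "turn": [0, 0, 0], "grip": 0}, {"dp": [-4, 0, 1.5], "turn": [0, 0, 0], "grip": 0}, {"dp": [-6, 0, 2.2], "turn": [0, 0, 0], "grip": 0}, {"dp": [-8, 0, 2.9], "turn": [0, 0, 0], "grip": 0}, {"dp": [-10, 0, 3.6], "turn": [0, 0, 0], "grip": 0}, {"dp": [-12, 0, 4.4], "turn": [0, 0, 0], "grip": 0}, {"dp": [-14, 0, 5.1], "turn": [0, 0, 0], "grip": 0}, {"dp": [-16, 0, 5.8], "turn": [0, 0, 0], "grip": 0}, {"dp": [-18, 0, 6.5], "turn": [0, 0, 0], "grip": 0}, {"dp": [-19, 0, 6.9], "turn": [0, 0, 0], "grip": 0}]}}

```text
time_s: 39.25
position: [0.5287, 0.1587, 0.1008]
tcp_rot: [[-0.937, 0.109, 0.333], [0.102, 0.994, -0.038], [-0.335, -0.002, -0.942]]
force: [-6.3, 2.7, -2.6]
opening: 0.007
```

```bash
python3 look.py 26 2>/dev/null
```

```text
[0.52865166 0.15870383 0.10079857] [-6.25824148  2.71706532 -2.64481299] [  7.67204458  33.25166537 112.3519267  -17.32355736  16.08499183
 -60.22601509]
fwd force -6.514135085339167
bar xy bracket mm 21.013216987208093 -0.7040942481730998
bar ang 84.14759826660156
rim x range [-40.85348019  77.62724531] mid 18.38688256071114
front rim z 0.1335072037302194 36
back rim z 0.12997934002856693 19
red 20 66.51122839236119 79.02496685024066 85.65938528230384
green 18 87.59707593654694 90.80746287478865 93.88985050903297
```

Call:
{"api": "jog_arm", "payload": {"rows": [{"dp": [-0.7, 0, 0.3], "turn": [0, 0, 0], "grip": 0}, {"dp": [-1.4, 0, 0.5], "turn": [0, 0, 0], "grip": 0}, {"dp": [-2.1, 0, 0.8], "turn": [0, 0, 0], "grip": 0}, {"dp": [-2.8, 0, 1.1], "turn": [0, 0, 0], "grip": 0}, {"dp": [-3.5, 0, 1.4], "turn": [0, 0, 0], "grip": 0}, {"dp": [-4.2, 0, 1.7], "turn": [0, 0, 0], "grip": 0}, {"dp": [-4.9, 0, 2], "turn": [0, 0, 0], "grip": 0}, {"dp": [-5.6, 0, 2.3], "turn": [0, 0, 0], "grip": 0}, {"dp": [-5.6, 0, 2.3], "turn": [0, 0, 0], "grip": 0}]}}

```text
time_s: 40.2
position: [0.5318, 0.1581, 0.0994]
tcp_rot: [[-0.939, 0.109, 0.327], [0.101, 0.994, -0.039], [-0.33, -0.004, -0.944]]
force: [-8.5, 4.2, -3.5]
opening: 0.005
```

```bash
python3 look.py 27 2>/dev/null
```

```text
[0.53179589 0.15809364 0.09936799] [-8.51348252  4.16774608 -3.54558395] [  7.54424986  33.52722582 111.77841334 -16.58135058  16.66277505
 -61.11162448]
fwd force -8.912518203391267
bar xy bracket mm 21.06720509475185 -2.363620317393629
bar ang 84.14759826660156
rim x range [-38.38804682  80.36014587] mid 20.986049526252025
front rim z 0.13145453146929387 26
back rim z 0.13238214604512244 17
red 21 66.85743788062881 82.12897353490693 88.97330673089694
green 12 89.88431136278115 91.90718551566373 93.88985050903297
```

View pics/t27.png

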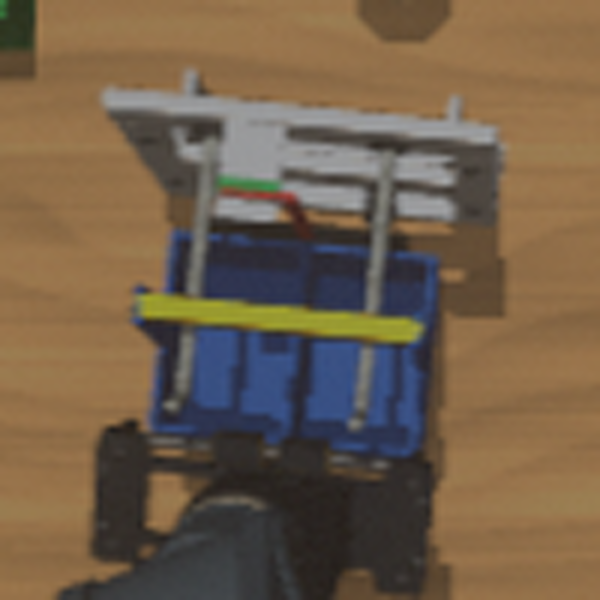

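```bash
cat > ptr.py <<'E'
import pickle,sys
from h import *
O=np.array([.587,.1525]);e2=np.array([.994,-.108])
for n in sys.argv[1:]:
    i,p,d,s=pickle.load(open(f't{n}.pkl','rb'));q=p.astype(float)
    rr=[];gg=[]
    for c in range(218,225):
        col=q[132:150,c]
        w=np.clip(col[:,0]-np.maximum(col[:,1],col[:,2])-25,0,None); g=np.clip(col[:,1]-np.maximum(col[:,0],col[:,2])-15,0,None)
        r=np.arange(132,150)
        rr.append((plane(i,[[c,(w*r).sum()/w.sum()]],.232)[0,:2]-O)@e2*1e3)
        gg.append((plane(i,[[c,(g*r).sum()/g.sum()]],.230)[0,:2]-O)@e2*1e3)
    print(n,'red %.1f green centroid(visible) %.1f'%(np.median(rr),np.median(gg)))
E
python3 ptr.py 10 13 15 12 20 21 26 27
```

```text
10 red 80.6 green centroid(visible) 90.2
13 red 80.6 green centroid(visible) 90.3
15 red 80.6 green centroid(visible) 90.3
12 red 83.9 green centroid(visible) 91.4
20 red 85.8 green centroid(visible) 91.8
21 red 87.2 green centroid(visible) 93.1
26 red 83.9 green centroid(visible) 91.4
27 red 86.2 green centroid(visible) 92.7
```

Run:
```python
import pickle
from h import *
ims=[]
for n in (13,26,27):
    i,p,d,s=pickle.load(open(f't{n}.pkl','rb'))
    print(n); print(p[136:148,219:224].mean(1).astype(int).tolist())
    ims.append(cv2.resize(p[130:152,208:236,::-1],None,fx=9,fy=20,interpolation=0))
O=np.array([.587,.1525]);e2=np.array([.994,-.108])
print([round(((plane(i,[[221,r]],.23)[0,:2]-O)@e2)*1e3,1) for r in range(136,148)])
cv2.imwrite('pics/gauge.png',np.hstack(ims))
```

```text
13
[[152, 152, 154], [151, 152, 153], [151, 151, 153], [135, 148, 138], [71, 129, 76], [65, 128, 71], [80, 133, 86], [149, 113, 110], [129, 69, 62], [151, 151, 152], [137, 137, 137], [84, 75, 64]]
26
[[152, 153, 154], [153, 154, 155], [153, 154, 155], [136, 149, 139], [72, 130, 77], [66, 129, 71], [114, 88, 58], [118, 77, 69], [152, 152, 153], [153, 153, 155], [138, 138, 138], [58, 52, 46]]
27
[[153, 153, 155], [152, 154, 155], [153, 154, 155], [135, 148, 139], [72, 130, 78], [89, 108, 64], [134, 67, 57], [129, 122, 117], [152, 152, 154], [152, 153, 155], [132, 133, 133], [52, 46, 42]]
[np.float64(106.5), np.float64(103.2), np.float64(99.9), np.float64(96.5), np.float64(93.2), np.float64(89.9), np.float64(86.6), np.float64(83.3), np.float64(79.9), np.float64(76.6), np.float64(73.3), np.float64(70.0)]
```

View pics/gauge.png

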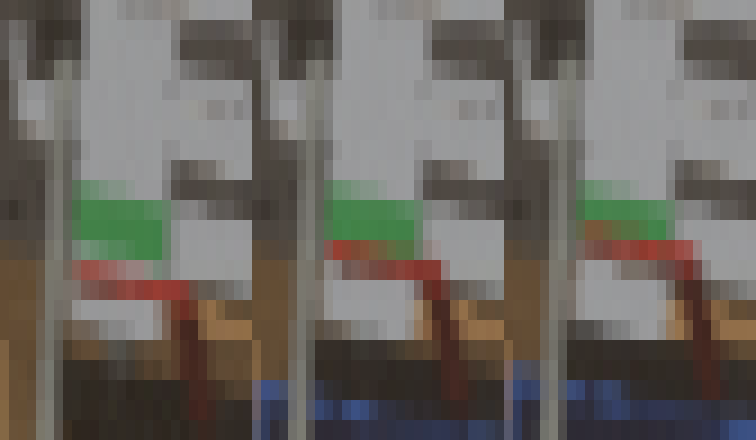

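Call:
{"api": "jog_arm", "payload": {"rows": [{"dp": [-0.6, 0.2, 0.4], "turn": [0, 0, 0], "grip": 0}, {"dp": [-1.2, 0.4, 0.8], "turn": [0, 0, 0], "grip": 0}, {"dp": [-1.8, 0.6, 1.2], "turn": [0, 0, 0], "grip": 0}, {"dp": [-2.4, 0.8, 1.6], "turn": [0, 0, 0], "grip": 0}, {"dp": [-3, 1, 2], "turn": [0, 0, 0], "grip": 0}, {"dp": [-3.6, 1.2, 2.4], "turn": [0, 0, 0], "grip": 0}, {"dp": [-4.3, 1.5, 2.8], "turn": [0, 0, 0], "grip": 0}, {"dp": [-4.3, 1.5, 2.8], "turn": [0, 0, 0], "grip": 0}, {"dp": [-4.3, 1.5, 2.8], "turn": [0, 0, 0], "grip": 0}]}}

```text
time_s: 41.15
position: [0.5342, 0.1582, 0.0979]
tcp_rot: [[-0.94, 0.109, 0.322], [0.101, 0.994, -0.041], [-0.325, -0.006, -0.946]]
force: [-13.5, 1.5, 2.1]
opening: 0.009
```

```bash
cat >> ptr.py <<'E'
    # subpixel red coverage centre (unmix against green/white), rows
    c=q[136:148,219:224].mean(1); r=np.arange(136,148)
    red=np.array([140,58,50.]);out=[]
    for k in range(2,10):
        best=0
        for bg in ([66,129,71],[152,152,153]):
            bg=np.array(bg,float);a=np.clip((c[k]-bg)@(red-bg)/((red-bg)@(red-bg)),0,1);res=np.linalg.norm(c[k]-bg-a*(red-bg))
            out.append((k,res,a)) 
    A={}
    for k,res,a in out:
        if k not in A or res<A[k][0]: A[k]=(res,a)
    w=np.array([A[k][1] if A[k][1]>.12 else 0 for k in range(2,10)]);k=np.arange(138,146)
    print('   red rows',np.round(w,2),'centre',round((w*k).sum()/w.sum(),2))
E
python3 look.py 28 2>/dev/null; python3 ptr.py 13 15 26 27 28
```

```text
[0.53420758 0.15819267 0.09791428] [-13.47083311   1.53844763   2.05473415] [  7.56036858  33.79636709 111.26522969 -16.30660724  17.21449712
 -61.38191959]
fwd force -13.556160455070271
bar xy bracket mm 20.7009547791418 -0.17207914302676347
bar ang 83.69532775878906
rim x range [-36.91592341  81.49481369] mid 22.289445138089505
front rim z 0.13162798382294527 28
back rim z 0.1331144288895747 22
red 17 69.8124396702947 82.89766855545847 90.22736120872065
green 4 92.86142544624606 93.37554917721916 93.88985050903297
13 red 80.6 green centroid(visible) 90.3
   red rows [0.   0.   0.   0.   0.   0.41 0.83 0.  ] centre 143.67
15 red 80.6 green centroid(visible) 90.3
   red rows [0.   0.14 0.   0.   0.   0.44 0.82 0.  ] centre 143.19
26 red 83.9 green centroid(visible) 91.4
   red rows [0.   0.   0.   0.   0.62 0.69 0.   0.  ] centre 142.53
27 red 86.2 green centroid(visible) 92.7
   red rows [0.   0.   0.   0.3  0.89 0.34 0.   0.  ] centre 142.03
28 red 89.5 green centroid(visible) 91.3
   red rows [0.   0.   0.   0.92 0.24 0.   0.   0.  ] centre 141.21
```

View pics/t28.png

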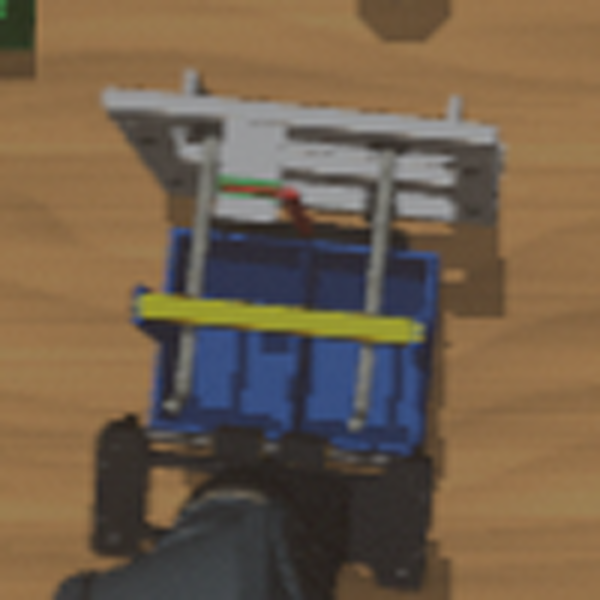

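Call:
{"api": "jog_arm", "payload": {"rows": [{"dp": [-0.6, 0, 0.2], "turn": [0, 0, 0], "grip": 0}, {"dp": [-1.2, 0, 0.3], "turn": [0, 0, 0], "grip": 0}, {"dp": [-1.8, 0, 0.4], "turn": [0, 0, 0], "grip": 0}, {"dp": [-2, 0, 0.4], "turn": [0, 0, 0], "grip": 0}, {"dp": [-2, 0, 0.4], "turn": [0, 0, 0], "grip": 0}, {"dp": [-2, 0, 0.4], "turn": [0, 0, 0], "grip": 0}]}}

```text
time_s: 41.8
position: [0.5348, 0.158, 0.0977]
tcp_rot: [[-0.941, 0.109, 0.32], [0.101, 0.994, -0.041], [-0.322, -0.006, -0.947]]
force: [-16.2, 2.9, 2.5]
opening: 0.003
```

```bash
python3 look.py 29 2>/dev/null; python3 ptr.py 28 29;  python3 - <<'E'
from rig import bot, vision
from h import *
p,d=vision.capture('scene');cv2.imwrite('pics/s29.png',cv2.resize(p[130:290,150:310,::-1],None,fx=3.75,fy=3.75,interpolation=cv2.INTER_CUBIC))
E
```

```text
[0.53483744 0.15804026 0.09769737] [-16.2354118    2.8590933    2.52707701] [  7.52857049  33.84356429 111.08509045 -16.00656216  17.48546198
 -61.71956059]
fwd force -16.446781404058434
bar xy bracket mm 20.677449930248162 1.0219315429828013
bar ang 83.85643768310547
rim x range [-36.16823356  81.4957798 ] mid 22.663773117653506
front rim z 0.13179799802778236 25
back rim z 0.1341793581047569 20
red 20 69.8124396702947 84.48947439528925 92.28934100497798
green 3 87.25344770811742 91.56338751169574 93.88985050903297
28 red 89.5 green centroid(visible) 91.3
   red rows [0.   0.   0.   0.92 0.24 0.   0.   0.  ] centre 141.21
29 red 89.5 green centroid(visible) 89.9
   red rows [0.   0.   0.14 0.93 0.   0.   0.   0.  ] centre 140.87
```

View pics/s29.png

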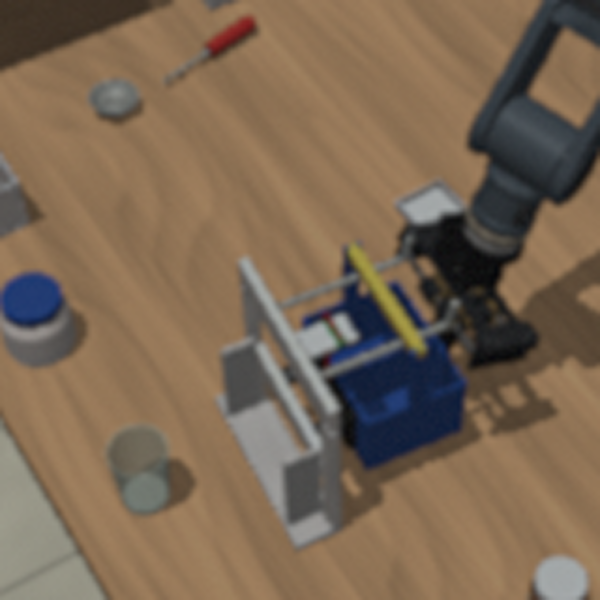

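Run:
```python
import pickle
from h import *
i,p,d,s=pickle.load(open('t29.pkl','rb'));P=cloud(i,d)
O=np.array([.587,.1525]);e=np.array([.994,-.108]);f=np.array([.108,.994])
W=(P[...,:2]-O);X=W@e*1e3;Y=W@f*1e3;Z=P[...,2]*1e3
for y0,y1 in ((35,65),(-65,-35)):
  for r in range(176,200):
    c=[(int(X[r,k]),int(Y[r,k]),int(Z[r,k])) for k in range(195,260) if y0<Y[r,k]<y1 and Z[r,k]>150]
    if c: print(r,c)
cv2.imwrite('pics/z29.png',cv2.resize(p[165:205,195:265,::-1],None,fx=11,fy=11,interpolation=cv2.INTER_CUBIC))
```

```text
176 [(-30, 49, 235), (-29, 47, 228), (-27, 45, 218)]
177 [(-34, 51, 239), (-33, 48, 239), (-33, 45, 234)]
178 [(-36, 52, 233), (-36, 48, 235)]
181 [(-42, 63, 179), (-42, 60, 178)]
182 [(-45, 63, 179), (-45, 59, 182), (-44, 56, 175), (-44, 52, 179), (-44, 49, 177), (-43, 46, 178), (-43, 42, 180), (-43, 39, 176), (-42, 35, 178)]
183 [(-48, 63, 173), (-48, 59, 174), (-48, 55, 178), (-48, 52, 179), (-47, 49, 176), (-47, 45, 177), (-46, 42, 176), (-46, 38, 179), (-46, 35, 179)]
184 [(-49, 35, 176)]
185 [(-58, 64, 201), (-57, 61, 199), (-57, 58, 196), (-56, 55, 195), (-56, 51, 200), (-55, 49, 193), (-55, 46, 191), (-54, 43, 190)]
186 [(-61, 61, 196), (-60, 58, 198), (-60, 54, 199), (-60, 50, 202), (-59, 48, 197), (-59, 44, 201), (-59, 41, 200), (-58, 37, 201)]
187 [(-64, 64, 200), (-64, 61, 197), (-63, 58, 195), (-63, 54, 198), (-63, 51, 198), (-63, 47, 199), (-62, 44, 198), (-62, 40, 203), (-61, 37, 199)]
195 [(-92, 35, 257)]
197 [(-97, 63, 180), (-96, 60, 178)]
198 [(-100, 62, 183), (-100, 58, 185), (-100, 55, 186), (-99, 52, 185)]
199 [(-104, 62, 183), (-104, 58, 187)]
176 [(-16, -48, 2
[... 2371 characters left out ...]
, (-89, -44, 253), (-89, -47, 252), (-88, -49, 238), (-86, -49, 200), (-85, -52, 195), (-84, -55, 191), (-84, -58, 190), (-84, -62, 191)]
198 [(-101, -36, 411), (-101, -38, 405), (-100, -40, 400), (-99, -41, 384), (-99, -43, 373), (-93, -35, 254), (-92, -36, 237), (-93, -41, 254), (-92, -44, 249), (-92, -47, 246), (-91, -49, 232), (-89, -49, 196), (-88, -52, 191), (-88, -55, 189), (-87, -58, 187), (-87, -62, 191)]
199 [(-104, -36, 415), (-104, -38, 408), (-103, -40, 401), (-102, -42, 393), (-102, -44, 381), (-101, -46, 369), (-95, -37, 238), (-95, -41, 247), (-95, -44, 250), (-95, -47, 249), (-94, -49, 232), (-92, -49, 191), (-91, -52, 188), (-91, -56, 191), (-91, -59, 186), (-90, -62, 189)]
```

View pics/z29.png

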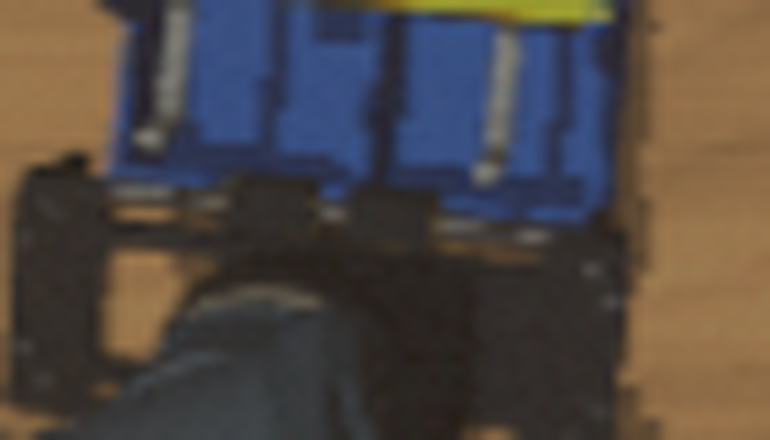

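Call:
{"api": "jog_arm", "payload": {"rows": [{"dp": [0, 0, 0], "turn": [0, 0, 0], "grip": 0}, {"dp": [0, 0, 0], "turn": [0, 0, 0], "grip": 0}, {"dp": [0, 0, 0], "turn": [0, 0, 0], "grip": 0}, {"dp": [0, 0, 0], "turn": [0, 0, 0], "grip": 0}, {"dp": [0, 0, 0], "turn": [0, 0, 0], "grip": 0}, {"dp": [0, 0, 0], "turn": [0, 0, 0], "grip": 0}, {"dp": [0, 0, 0], "turn": [0, 0, 0], "grip": 0}, {"dp": [0, 0, 0], "turn": [0, 0, 0], "grip": 0}, {"dp": [0, 0, 0], "turn": [0, 0, 0], "grip": 0}, {"dp": [0, 0, 0], "turn": [0, 0, 0], "grip": 0}]}}

```text
time_s: 42.9
position: [0.5348, 0.158, 0.0977]
tcp_rot: [[-0.941, 0.109, 0.32], [0.101, 0.994, -0.041], [-0.322, -0.006, -0.947]]
force: [-15.5, 2.1, 2.8]
opening: 0.007
```

```bash
python3 look.py 30 2>/dev/null; python3 ptr.py 29 30
python3 - <<'E'
import pickle
from h import *
ims=[]
for n in (13,29,30):
    i,p,d,s=pickle.load(open(f't{n}.pkl','rb'))
    print(p[138:146,219:224].mean(1).astype(int).tolist())
    ims.append(cv2.resize(p[130:152,208:236,::-1],None,fx=9,fy=20,interpolation=0))
cv2.imwrite('pics/gauge2.png',np.hstack(ims))
E
```

```text
[0.53482513 0.15804836 0.09770156] [-15.47896101   2.14319483   2.79966772] [  7.53005057  33.84277246 111.08617957 -16.00968912  17.48541983
 -61.71687685]
fwd force -15.617552285284258
bar xy bracket mm 20.739249509410826 -0.835910493211083
bar ang 83.85643768310547
rim x range [-36.10845663  81.56499735] mid 22.72827036135951
front rim z 0.13054031617120765 24
back rim z 0.13242299341130326 22
red 18 73.11565816711106 85.9360839628374 92.28934100497798
green 3 87.25344770811742 91.56338751169574 93.88985050903297
29 red 89.5 green centroid(visible) 89.9
   red rows [0.   0.   0.14 0.93 0.   0.   0.   0.  ] centre 140.87
30 red 89.5 green centroid(visible) 90.3
   red rows [0.   0.   0.14 0.92 0.   0.   0.   0.  ] centre 140.87
[[151, 151, 153], [135, 148, 138], [71, 129, 76], [65, 128, 71], [80, 133, 86], [149, 113, 110], [129, 69, 62], [151, 151, 152]]
[[153, 153, 154], [136, 149, 140], [81, 122, 76], [132, 62, 48], [84, 127, 85], [151, 152, 153], [153, 154, 155], [153, 154, 155]]
[[153, 153, 155], [136, 149, 139], [82, 123, 76], [133, 62, 49], [84, 127, 85], [151, 153, 153], [153, 153, 155], [153, 153, 155]]
```

View pics/gauge2.png

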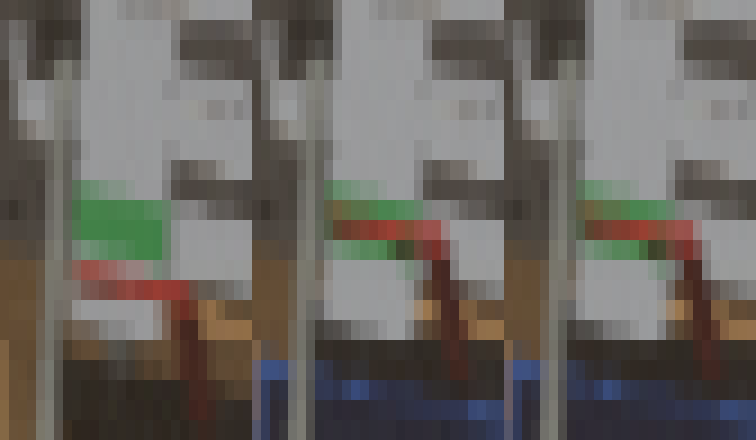

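Run:
```python
from rig import bot
s=bot.read_state();print(s['time_s'],s['force']);print(bot.hand_in())
```

```text
42.95 [-16.0620958    2.50626811   2.31256011]
the job is handed in; nothing more can be done
None
```

I hung the caddy on both hook arms, let go, and handed the job in at 43 s with the closed fingertips still pressing its front.

**Last checks:**
- **Pointer:** it sat in mid green with green on both sides, about 9.3 mm of pad travel (roughly 11 N). It held the same place for over 1 s.
- **Uprightness:** the caddy leaned about 1° by two measures (rim heights, and handle bar against rim).
- **Clearance:** the gripper rail measured about 20 mm below the hook arms. I did not measure the bystanders again at the end.

**What did not go cleanly:**
- **High hook friction:** the first two presses on the front only tilted the caddy about 7°, with the bar stuck on the arms.
- **How I fixed it:** I slid the bar back by pushing the handle, which overshot a little. I then pressed lower to straighten the caddy, and made the final press at the right height.
- **Force and travel disagree:** the wrist reads about 16 N against roughly 11 N from the pad's travel. I put the difference down to the bar's friction on the arms.

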